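# Isolate the breathing system and clear the spent absorber cartridges

## Task

Take the anaesthesia breathing system out of service: first turn the selector knob clockwise until its pointer stands at the one long bar mark, and leave it there; only then, using the flat screwdriver and not the fingers, turn the slotted bypass switch a quarter turn clockwise so that its slot lines up with the two bar marks. Put the screwdriver back upright in its stand, pushed down until its collar rests on the stand, and stand every spent absorber cartridge (two to four of them are on the mat) upright on the floor of the steel tray. Do not lift a cartridge before the switch has been turned, and leave the manual, the gauge and the jar where they are.

Things in the scene. Friction and masses are not known exactly. Their poses are not given: they have to be found in the camera images.
- selector_unit: Fixed white box 110 x 110 mm, 45 mm high, aluminium top, carrying the black selector knob at its centre; it stands beside the switch unit, either side. Origin: centre of its underside, z up. On its top are three small dots round the knob and one long bar mark. Counted clockwise from above, starting at the unit's own -x direction: dots at 0, 45 and 135 degrees, the bar at 90 degrees, which is the unit's own +y direction
- selector (a joint): Angle of the selector knob in rad, growing clockwise seen from above, range 0 to 2.36. At 0 the pointer looks along the unit's own -x, at 1.571 (the wanted place) at the bar mark on the unit's +y side. It starts between 0 and 0.35. Stiff by friction (0.06 N m), no spring and no click; it stays where it is left
- selector_grip (a point): Middle of the knob's grip bar, on the turning axis, 82 mm above the table. The knob is a bar 53 mm long, 14 mm wide and 32 mm high (its top 89 mm above the table) on a round disc of 56 mm whose top is 59 mm above the table. This frame turns with the knob: its z is up, its x lies along the bar, and the white pointer line is on the bar's -x half
- switch_unit: Fixed white box of the same size (110 x 110 x 45 mm) carrying the slotted bypass switch at its centre. Origin: centre of its underside, z up. Two bar marks on its top, one on its own +y side and one on its -y side
- bypass (a joint): Angle of the slotted switch in rad, growing clockwise seen from above, range -0.30 to 1.66 (end stops). At 0 the slot lies along the unit's own x; at 1.571 (the wanted place) along the unit's y, in line with the two bar marks. It starts between -0.25 and 0.2. Stiff by friction (0.06 N m), no spring; it stays where it is left
- slot (a point): Centre of the floor of the slot, 49 mm above the table, on the turning axis; the frame turns with the switch: x along the slot, z up. The slot is 5 mm wide (7 to 8 mm at its chamfered mouth), 10 mm deep and open at both ends; the switch is a round brass head of 44 mm diameter whose top is 59 mm above the table
- switch_head: The brass head of the slotted switch (44 mm across), turning with it; the fingers must not touch it. Its origin is on the turning axis 45 mm above the table, x along the slot
- driver: Flat screwdriver, 160 mm long, 0.12 kg, standing tip down in its stand at the start. Origin at the tip of the blade, z towards the handle. Blade 14 mm wide along the driver's x and 3 mm thick along its y, its last 3 mm tapering to 12 x 2 mm. Round shaft of 8 mm; round collar of 38 mm diameter from 72 to 80 mm above the tip; square handle 26 x 26 mm, its flats square to the driver's x and y, from 78 to 160 mm above the tip
- driver_tip (a point): The tip of the blade (same place and axes as driver)
- driver_grip (a point): Middle of the square handle, on the driver's axis, 125 mm above the tip
- stand_hole (a point): Centre of the upper mouth of the screwdriver stand's hole, 85 mm above the table. The stand is a fixed aluminium block 80 x 80 mm and 85 mm high with a 22 x 22 mm square hole right through; the driver hangs in it by its collar, so that its tip is then 72 mm below this point
- tray: Fixed open steel tray 220 x 220 mm outside, walls 5 mm thick and 30 mm high. Origin: centre of its underside, z up
- tray_in (a point): Centre of the tray's inner floor, 5 mm above the table; inner floor 210 x 210 mm; axes those of the tray
- mat: Flat mat 220 x 220 mm, look only (no height to speak of), on which the spent cartridges stand at the start; on the other side from the tray
- cart0: Spent absorber cartridge, 0.3 kg: white and brown round body of 60 mm diameter, 60 mm high, with a grey round grip neck of 36 mm diameter from 60 to 100 mm height. Origin: centre of its underside, z up along its axis. Stands upright at the start; may be absent
- cart1: Spent absorber cartridge, 0.3 kg: white and brown round body of 60 mm diameter, 60 mm high, with a grey round grip neck of 36 mm diameter from 60 to 100 mm height. Origin: centre of its underside, z up along its axis. Stands upright at the start; may be absent
- cart2: Spent absorber cartridge, 0.3 kg: white and brown round body of 60 mm diameter, 60 mm high, with a grey round grip neck of 36 mm diameter from 60 to 100 mm height. Origin: centre of its underside, z up along its axis. Stands upright at the start; may be absent
- cart3: Spent absorber cartridge, 0.3 kg: white and brown round body of 60 mm diameter, 60 mm high, with a grey round grip neck of 36 mm diameter from 60 to 100 mm height. Origin: centre of its underside, z up along its axis. Stands upright at the start; may be absent
- manual: Bystander: closed booklet 110 x 150 x 12 mm lying beyond the work. Origin: centre of its underside
- gauge: Bystander: round pressure gauge on a small foot, 100 mm high. Origin: centre of its underside
- jar: Bystander: clear jar of 60 mm diameter, 90 mm high. Origin: centre of its underside
There are look-alikes about, which are no part of the job. Leave any purple or yellow look-alike of the cart3 alone. What is shaped like the driver but brown is not meant.

How it is judged:
On the way, in this order (a step that is already met when the one before it is completed fails the run):
1. the selector knob points at the bar mark (within 9.5 degrees) (value of joint selector between 1.4 and 1.74 rad), for 0.2 s.
2. with the screwdriver's blade in the slot, the slotted switch has come a quarter turn clockwise (81 degrees or more) (all of step 1 and value of joint bypass above 1.42 rad and distance between driver_tip and slot below 0.009 m), for 0.2 s.
At the end, for the whole second after the job is handed in: Selector at 1.40 to 1.74 rad; slotted switch at 1.42 rad or more; screwdriver upright (within 7 degrees) in its stand with its collar down on it (within 6 mm, tip within 15 mm of the hole's axis); every cartridge present upright (within 7 degrees) on the floor of the tray; all at rest (all of step 1 and value of joint bypass above 1.42 rad and horizontal distance between driver_tip and stand_hole below 0.015 m and angle between each of driver, cart0, cart1, cart2, cart3's own z axis and vertical below 0.12 rad and z of driver_tip in the frame of stand_hole between -0.08 and -0.066 m and linear speed of each of driver, cart0, cart1, cart2, cart3 below 0.02 m/s and x of cart0 in the frame of tray_in between -0.095 and 0.095 m and y of cart0 in the frame of tray_in between -0.095 and 0.095 m and z of cart0 in the frame of tray_in between -0.01 and 0.01 m and x of cart1 in the frame of tray_in between -0.095 and 0.095 m and y of cart1 in the frame of tray_in between -0.095 and 0.095 m and z of cart1 in the frame of tray_in between -0.01 and 0.01 m and x of cart2 in the frame of tray_in between -0.095 and 0.095 m and y of cart2 in the frame of tray_in between -0.095 and 0.095 m and z of cart2 in the frame of tray_in between -0.01 and 0.01 m and x of cart3 in the frame of tray_in between -0.095 and 0.095 m and y of cart3 in the frame of tray_in between -0.095 and 0.095 m and z of cart3 in the frame of tray_in between -0.01 and 0.01 m); the robot touches nothing.
It fails at once if the slotted switch is turned while the selector is not at the bar mark (value of joint bypass above 0.5 rad and not (value of joint selector between 1.33 and 1.81 rad)).
It fails at once if the fingers push on the slotted switch (contact force between the fingers and switch_head above 1 N).
It fails at once if a cartridge is lifted before the slotted switch has been turned (value of joint bypass below 1.3 rad and height (world z) of any of cart0, cart1, cart2, cart3 above 0.05 m).
It fails at once if the manual, the gauge or the jar is moved more than 40 mm (distance of any of manual, gauge, jar from where it was at the start of the episode above 0.04 m).
Of cart0, cart1, cart2, cart3 only 2 to 4 are there at a start; the rules pass over those that are not, and their reading is None.
At some moment in a run one of cart0, cart1, cart2, cart3 may be knocked a few centimetres aside while the robot is not near it.
It also fails if it takes over 210 s, if anything falls off the work surface, if the arm or the gripper's body presses on something with over 40 N, if the wrist force passes 120 N, or if a joint passes its speed limit or range.

## Robot

A 6-joint arm with a two-finger parallel gripper is mounted at the origin on the work surface. World frame = base frame: x ahead of the robot, y to its left, z up, the work surface at z = 0. Lengths are in m, angles in rad, forces in N, time in s.
With the tool pointing down it reaches from about 0.375 to 0.975 m from the base axis. Payload 3.8 kg.
Tool frame: the origin (TCP) lies midway between the tips of the shut fingers; the grasp point (between the pads) lies 19 mm behind it; z points along the fingers, y is the direction in which the jaws open and shut (so a half turn about z gives the same grasp; the last joint's range is limited). The gripper opens to 85 mm and grips with 20 to 120 N. Pads are 22 mm wide; open, the fingers measure 114 mm over their backs; the gripper's body (76 mm by 85 mm) begins 54 mm behind the grasp point. The pads swing forward as they close: fully open they stand 13 mm farther back than shut.
Start: joints at [-1.301, 0.264, 1.604, -0, 1.274, -0.037], TCP at [0.204, -0.643, 0.231] pointing down, gripper open.
Joint ranges: [-2.63, 2.63], [-0.94, 2.18], [0.31, 2.57], [-1.31, 4.45], [0, 2.66], [-2.55, 2.55]. Speed limits (rad/s): [2.57, 2.57, 3.14, 3.14, 3.14, 3.14].

## Interface

Orientations are given as a rotation vector (axis times angle).
In Python, from workcell import readout, read_camera, camera_params, bot gives the robot as it stands.
- The arm moves only by the tool apply_moves, never from a script. Its argument "plan" is a list that holds one entry, the list of rows, each a list of 7 numbers: the shift along the tool's x, y, z each as a share of 1000 mm, from -1 to 1, then the turn, a rotation vector about the tool's x, y, z each as a share of pi rad, from -1 to 1, then the gripper command: -1 is fully open, 1 is shut, values between are in proportion. A call has exactly 8 rows; each row is the pose to reach, as a shift and turn from the pose commanded when the call began, along the tool's axes at that moment, turning the shorter way round; what a row does not reach only later rows make up. A row lasts 1/12 s, in which the tool goes at most 41.7 mm and 7.16 degrees, less where a joint would pass 70% of its speed; a pose out of reach is approached as far as the arm can. A call with a number of a shift or a turn outside -1 to 1 is refused whole. A call with a gripper value outside its range is refused whole. The fingers move at their own pace and stop on an object; "force" is the grip in N (left out, the last holds). Time passes only in rows, so rows that repeat a pose let the fingers close, or fill a call up. It gives the time, the measured TCP pose, the force and the opening at its end, in the units of the state.
- readout.read_state(): the state, without advancing time (a new reading comes with each control period).
- read_camera(name): name is "side" or "top" or "wrist"; returns the picture (480x640x3 uint8, red, green, blue); there is no depth.
- camera_params(name): a dict with "fovy" (degrees; the focal length in pixels is half the picture's height over the tangent of half this angle, whatever the lens; pixels are square), "cx", "cy" (the principal point, pixels), "rvec" (rotation vector, rad) and "tvec" (3), from world to camera coordinates, as OpenCV has them; the wrist camera has in their place "hand_eye" (4x4, takes a point from camera to tool coordinates, whose origin is the TCP and whose axes are the flange's). Camera axes: x right, y down, z forward; pixel columns grow to the right and rows downward; lengths in m; the calibration is good to about 2 mm. A picture is of the moment at which its call begins: read the wrist's pose just before it. camera_params takes no time and is no camera call.
- bot.finish_job(): hands the job in, once; it reports no verdict.
The state is a dict: "time": time; "q": joint angles; "joint_vel": joint speeds; "joint_torque": joint torques, N m; "tool_pos": TCP position; "tcp_rot": TCP orientation; "wrist_force": force on the tool from outside, world axes, zero at the start; "torque": the same for the moment, N m; "width": opening from 0.0 (shut) to 1.0 (fully open).
Only numpy, scipy, OpenCV 4.12 (cv2) and the standard library are available. Lean on these libraries where they do the work, as an engineer would, in place of code of your own. Each camera call takes 0.05 s, during which the arm holds its last target.

## Working session

There is one attempt and no reset: what is moved stays moved. The work goes in short steps, Python scripts to look and compute and a tool call to move; the robot and the scene stay as the last step left them, time stands still between calls to the robot, and variables do not carry over. Pictures are saved under pics/ and viewed, and the job is handed in when it is done.

Besides the shell and the picture viewer there is one more tool, called after "Emit:" as name([rows], argument=value, ...), one row to a line, values as JSON. apply_moves: Moves the arm, as the interface text tells. Shift numbers are shares of 1000 mm and turn numbers shares of pi rad, none past 1 either way. Its arguments: {"type":"object","properties":{"plan":{"type":"array","items":{"type":"array","items":{"type":"array","items":{"type":"number","minimum":-1,"maximum":1}}}},"force":{"type":"number"}},"required":["plan"]}

```bash
ls; mkdir -p pics; python3 - <<'E'
from workcell import readout, read_camera, camera_params, bot
import cv2
print(readout.read_state())
for n in ["side","top","wrist"]:
    print(n,camera_params(n))
    cv2.imwrite(f"pics/{n}0.png",read_camera(n)[:,:,::-1])
E
```

```text
pics
{'time': 0.0, 'q': array([-1.30088940e+00,  2.64732925e-01,  1.60538278e+00,  5.73503794e-05,
        1.27370600e+00, -3.69444388e-02]), 'joint_vel': array([-1.20646893e-03,  2.34077665e-04,  2.09123223e-04, -7.27794919e-04,
       -1.88369253e-05,  1.26823329e-04]), 'joint_torque': array([ 2.16963730e-03, -5.15107048e+01, -3.67315757e+01, -1.78610594e-04,
        1.29681540e-02, -1.81551866e-05]), 'tool_pos': array([ 0.20368089, -0.64276397,  0.22997092]), 'tcp_rot': array([-3.10249925e+00, -4.79746758e-01,  3.21170819e-04]), 'wrist_force': array([ 0.3403834 ,  0.11788512, -0.61302719]), 'torque': array([0.00751608, 0.04296676, 0.00318829]), 'width': 0.9970679251881693}
side {'fovy': 53.5759347866283, 'cx': 315.9893192641152, 'cy': 236.35371098678038, 'rvec': array([ 0.30736247, -2.88257724,  0.99563267]), 'tvec': array([0.59423536, 0.11046478, 1.00576741])}
top {'fovy': 48.41044815287818, 'cx': 321.4525597738066, 'cy': 248.08632063371442, 'rvec': array([ 2.15554234, -2.20297669,  0.06852525]), 'tvec': array([0.07107517, 0.60436577, 1.49135874])}
wrist {'fovy': 63.812948947544776, 'cx': 319.73921970020973, 'cy': 231.97909895632455, 'hand_eye': array([[ 7.86418259e-04, -9.57988792e-01, -2.86804560e-01,
         7.27857367e-02],
       [ 9.99999609e-01,  6.37353240e-04,  6.13102842e-04,
        -1.72155104e-04],
       [-4.04549836e-04, -2.86804930e-01,  9.57988919e-01,
        -1.42637029e-01],
       [ 0.00000000e+00,  0.00000000e+00,  0.00000000e+00,
         1.00000000e+00]])}
```

View pics/top0.png

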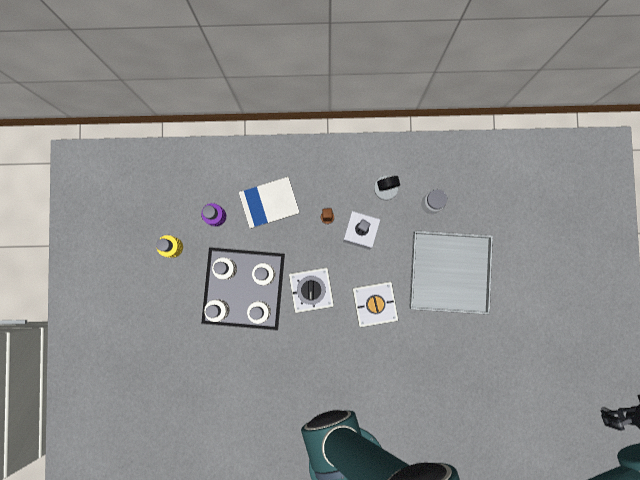

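View pics/side0.png

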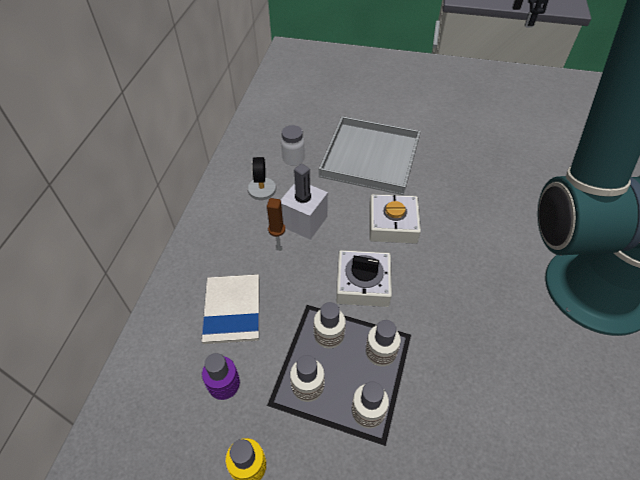

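View pics/wrist0.png

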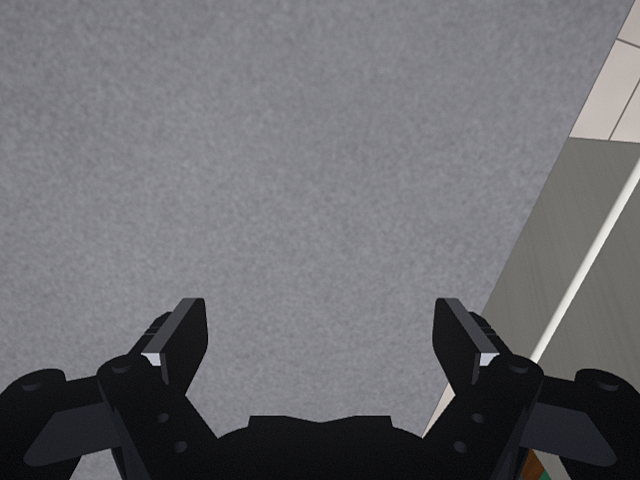

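Top view: selector box with black knob at (311,290), slotted brass switch at (376,304), driver stand (362,229) and tray (452,272). The four white/grey cartridges are at (224,268), (263,273), (216,310) and (258,312). Look-alikes are purple (212,214), yellow (169,246) and the brown driver (327,215). The driver I want is the grey one in the aluminium stand.

```bash
cat > h.py <<'E'
import numpy as np, cv2
from scipy.spatial.transform import Rotation as R
from workcell import readout, read_camera, camera_params, bot
def cam(n,st=None):
    p=camera_params(n); f=240/np.tan(np.radians(p["fovy"])/2)
    K=np.array([[f,0,p["cx"]],[0,f,p["cy"]],[0,0,1]])
    if "rvec" in p:
        Rm=R.from_rotvec(p["rvec"]).as_matrix(); t=np.array(p["tvec"])
    else:
        st=st or readout.read_state()
        T=np.eye(4);T[:3,:3]=R.from_rotvec(st["tcp_rot"]).as_matrix();T[:3,3]=st["tool_pos"]
        M=np.linalg.inv(T@p["hand_eye"]); Rm=M[:3,:3]; t=M[:3,3]
    return K,Rm,t
def ray(c,uv,z):
    K,Rm,t=c; o=-Rm.T@t; d=Rm.T@np.linalg.inv(K)@np.array([uv[0],uv[1],1.])
    return o+d*(z-o[2])/d[2]
def tri(c1,u1,c2,u2):
    P=[c[0]@np.c_[c[1],c[2]] for c in (c1,c2)]
    X=cv2.triangulatePoints(P[0],P[1],np.array(u1,float).reshape(2,1),np.array(u2,float).reshape(2,1)); return (X[:3]/X[3]).ravel()
def proj(c,X):
    K,Rm,t=c; x=K@(Rm@np.asarray(X,float)+t); return x[:2]/x[2]
def local(X,yawjaw,st=None):
    "shift in tool axes to reach world X (TCP), and turn about tool z so tool y lies along world angle yawjaw (mod pi)"
    st=st or readout.read_state(); T=R.from_rotvec(st["tcp_rot"])
    s=T.inv().apply(np.asarray(X)-st["tool_pos"])
    y=T.apply([0,1,0]); a=np.arctan2(y[1],y[0])
    d=(yawjaw-a+np.pi/2)%np.pi-np.pi/2   # world ccw
    # target orientation: straight down, jaw along yawjaw
    yv=np.array([np.cos(a+d),np.sin(a+d),0]); zv=np.array([0,0,-1.]); xv=np.cross(yv,zv)
    Rt=R.from_matrix(np.c_[xv,yv,zv]); rv=(T.inv()*Rt).as_rotvec()
    return s,rv/np.pi
def st(): 
    s=readout.read_state(); y=R.from_rotvec(s["tcp_rot"]).apply([0,1,0])
    print("t",round(s["time"],2),"pos",s["tool_pos"].round(4),"z",R.from_rotvec(s["tcp_rot"]).apply([0,0,1]).round(3),"jaw",round(np.degrees(np.arctan2(y[1],y[0])),1),"F",s["wrist_force"].round(1),"M",s["torque"].round(2),"w",round(s["width"],3),"q",s["q"].round(2)); return s
def snap(n,name,box=None,sc=1):
    s=readout.read_state(); im=read_camera(n); o=im[:,:,::-1]
    if box: o=cv2.resize(o[box[1]:box[3],box[0]:box[2]],None,fx=sc,fy=sc,interpolation=cv2.INTER_CUBIC)
    cv2.imwrite("pics/"+name+".png",o); return im,cam(n,s)
E
python3 - <<'E'
from h import *
a=cv2.imread("pics/top0.png")[200:340,150:500]; cv2.imwrite("pics/top0c.png",cv2.resize(a,None,fx=2.28,fy=2.28,interpolation=cv2.INTER_CUBIC))
a=cv2.imread("pics/side0.png")[130:310,230:430]; cv2.imwrite("pics/side0c.png",cv2.resize(a,None,fx=3.3,fy=3.3,interpolation=cv2.INTER_CUBIC))
c=cam("top")
for n,uv,z in [("sel",(311,290),.089),("sw",(376,304),.059),("drv",(362,229),.16),("tray",(452,272),.02),("c0",(224,268),.06),("c1",(263,273),.06),("c2",(216,310),.06),("c3",(258,312),.06)]: print(n,ray(c,uv,z).round(3))
E
```

```text
sel [0.488 0.088 0.089]
sw [ 0.446 -0.089  0.059]
drv [ 0.643 -0.049  0.16 ]
tray [ 0.53  -0.309  0.02 ]
c0 [0.554 0.328 0.06 ]
c1 [0.538 0.22  0.06 ]
c2 [0.439 0.351 0.06 ]
c3 [0.431 0.235 0.06 ]
```

View pics/top0c.png

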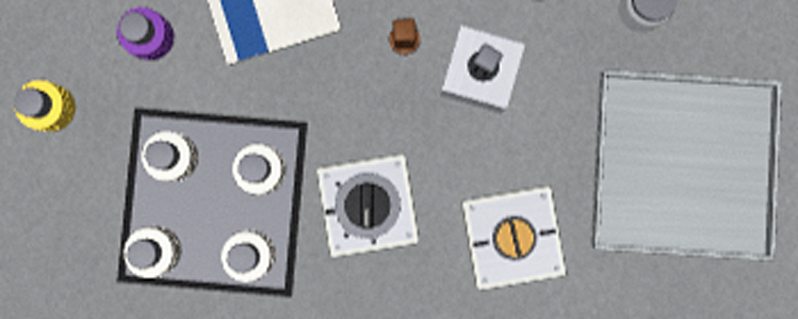

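View pics/side0c.png

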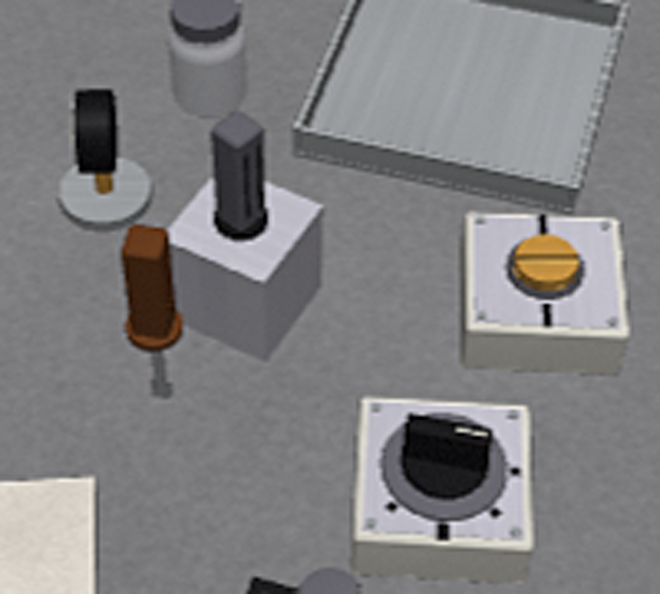

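```bash
python3 - <<'E'
from h import *
s=st(); print(local([.488,.088,.20],np.radians(90),s))
# crude rotation of the image
E
```

```text
t 0.15 pos [ 0.2037 -0.6429  0.2302] z [-0.     0.002 -1.   ] jaw -72.4 F [-0.5 -0.1  0.2] M [ 0.03 -0.   -0.03] w 0.997 q [-1.3   0.26  1.61  0.    1.27 -0.04]
(array([ 0.49173791, -0.61088605,  0.03135348]), array([-5.73755761e-04,  6.15864466e-05,  9.76508298e-02]))
```

Emit:
apply_moves([
  [[0.492,-0.611,0.03,0,0,-0.9,-1],[0.492,-0.611,0.03,0,0,-0.9,-1],[0.492,-0.611,0.03,0,0,-0.9,-1],[0.492,-0.611,0.03,0,0,-0.9,-1],[0.492,-0.611,0.03,0,0,-0.9,-1],[0.492,-0.611,0.03,0,0,-0.9,-1],[0.492,-0.611,0.03,0,0,-0.9,-1],[0.492,-0.611,0.03,0,0,-0.9,-1]],
])

```text
time: 0.82
tool_pos: [0.3247, -0.331, 0.2182]
tcp_rot: [-2.489, -1.916, -0.0]
wrist_force: [0.6, 0.4, -0.2]
width: 1.002
```

```bash
python3 - <<'E'
from h import *
s=st(); print(local([.488,.088,.20],np.radians(90),s))
E
```

```text
t 0.82 pos [ 0.3247 -0.331   0.2182] z [ 0.  0. -1.] jaw -14.8 F [ 0.6  0.4 -0.2] M [ 0.06 -0.01 -0.03] w 1.002 q [-0.85 -0.14  2.05  0.    1.23 -0.59]
(array([0.44680691, 0.05078001, 0.01829557]), array([-7.30383825e-05, -5.64819122e-05,  4.17719026e-01]))
```

Emit:
apply_moves([
  [[0.447,0.051,0.018,0,0,-0.58,-1],[0.447,0.051,0.018,0,0,-0.58,-1],[0.447,0.051,0.018,0,0,-0.58,-1],[0.447,0.051,0.018,0,0,-0.58,-1],[0.447,0.051,0.018,0,0,-0.58,-1],[0.447,0.051,0.018,0,0,-0.58,-1],[0.447,0.051,0.018,0,0,-0.58,-1],[0.447,0.051,0.018,0,0,-0.58,-1]],
])

```text
time: 1.48
tool_pos: [0.4475, -0.0214, 0.2052]
tcp_rot: [1.264, 2.875, 0.0]
wrist_force: [0.9, -0.7, -0.1]
width: 1.001
```

```bash
python3 - <<'E'
from h import *
s=st(); print(local([.488,.088,.20],np.radians(90),s))
E
```

```text
t 1.48 pos [ 0.4475 -0.0214  0.2052] z [ 0.001 -0.    -1.   ] jaw 42.5 F [ 0.9 -0.7 -0.1] M [-0.07 -0.05 -0.06] w 1.001 q [-0.1  -0.16  2.1  -0.    1.2  -0.85]
(array([0.05323555, 0.10374366, 0.00521896]), array([ 1.49779150e-05,  1.98048134e-04, -2.63695418e-01]))
```

Emit:
apply_moves([
  [[0.053,0.104,0.005,0,0,-0.26,-1],[0.053,0.104,0.005,0,0,-0.26,-1],[0.053,0.104,0.005,0,0,-0.26,-1],[0.053,0.104,0.005,0,0,-0.26,-1],[0.053,0.104,0.005,0,0,-0.26,-1],[0.053,0.104,0.005,0,0,-0.26,-1],[0.053,0.104,0.005,0,0,-0.26,-1],[0.053,0.104,0.005,0,0,-0.26,-1]],
])

```text
time: 2.15
tool_pos: [0.4886, 0.0859, 0.1998]
tcp_rot: [-0.025, -3.141, 0.0]
wrist_force: [0.7, 0.4, 0.2]
width: 0.998
```

```bash
python3 - <<'E'
from h import *
s=st(); snap("wrist","w1")
E
```

```text
t 2.15 pos [0.4886 0.0859 0.1998] z [-0.001 -0.    -1.   ] jaw 89.1 F [0.7 0.4 0.2] M [-0.07 -0.03  0.04] w 0.998 q [ 0.12 -0.05  2.01  0.    1.18 -1.43]
```

View pics/w1.png

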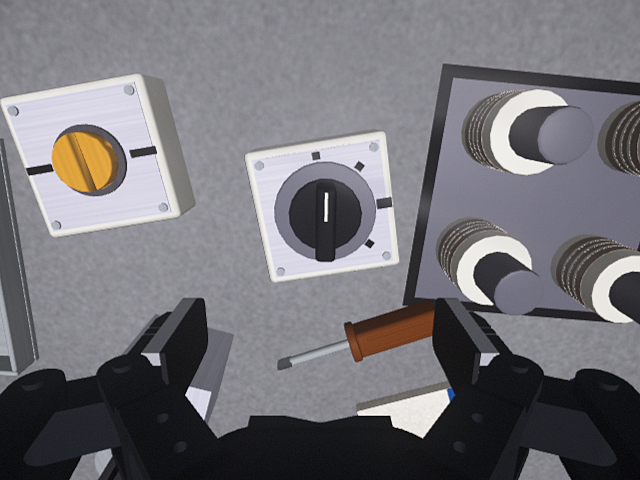

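```bash
python3 - <<'E'
from h import *
c=cam("wrist")
im=cv2.imread("pics/w1.png"); g=cv2.cvtColor(im,cv2.COLOR_BGR2GRAY)
roi=im[135:280,250:395]; cv2.imwrite("pics/w1c.png",cv2.resize(roi,None,fx=4,fy=4,interpolation=cv2.INTER_CUBIC))
hsv=cv2.cvtColor(im,cv2.COLOR_BGR2HSV)
# disc (dark/grey vs bright plate)
m=np.zeros_like(g); m[155:270,265:378]=(g[155:270,265:378]<150)*255
m=cv2.morphologyEx(m,cv2.MORPH_OPEN,np.ones((13,13)))
cs,_=cv2.findContours(m,0,1); k=max(cs,key=cv2.contourArea); e=cv2.fitEllipse(k); print("disc",e, ray(c,e[0],.057))
# pointer
m=np.zeros_like(g); m[185:230,310:340]=(g[185:230,310:340]>130)*255
k=max(cv2.findContours(m,0,1)[0],key=cv2.contourArea); r=cv2.minAreaRect(k); print(r)
p=cv2.boxPoints(r); p=p[np.argsort(p[:,1])]; a=ray(c,p[:2].mean(0),.089);b=ray(c,p[2:].mean(0),.089); print(a,b,np.degrees(np.arctan2(*(a-b)[1::-1])))
# brass
m=cv2.inRange(hsv,(8,120,80),(28,255,255)); m[:, 200:]=0; m[:90]=0;m[230:]=0
m=cv2.morphologyEx(m,cv2.MORPH_CLOSE,np.ones((9,9)))
k=max(cv2.findContours(m,0,1)[0],key=cv2.contourArea); e=cv2.fitEllipse(k);print("brass",e,ray(c,e[0],.057))
for n,u in [("selbar",(384,203)),("dot0",(316,155)),("dot135",(370,244)),("swbarL",(40,170)),("swbarR",(144,152))]: print(n,ray(c,u,.0455).round(4))
for n,u in [("slot a",(67,133)),("slot b",(94,191))]: print(n,ray(c,u,.059).round(4))
E
```

```text
disc ((324.68096923828125, 210.82257080078125), (98.396484375, 100.20964813232422), 89.59061431884766) [0.48414025 0.08960454 0.057     ]
((325.5, 206.5), (3.0, 29.0), 0.0)
[0.46350946 0.09006703 0.089     ] [0.48351246 0.08978307 0.089     ] 179.18669847929473
brass ((84.4967041015625, 161.02822875976562), (57.61005783081055, 67.44483947753906), 117.13220977783203) [ 0.44338709 -0.08589116  0.057     ]
selbar [0.4815 0.1365 0.0455]
dot0 [0.4433 0.0838 0.0455]
dot135 [0.5153 0.1261 0.0455]
swbarL [ 0.4507 -0.1283  0.0455]
swbarR [ 0.4386 -0.0465  0.0455]
slot a [ 0.4232 -0.0933  0.059 ]
slot b [ 0.4653 -0.0819  0.059 ]
```

View pics/w1c.png

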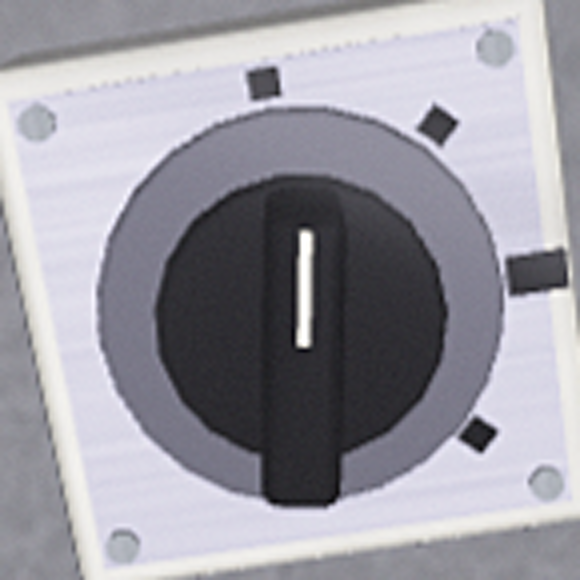

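```bash
python3 - <<'E'
from h import *
c=cam("wrist")
S=np.array([(37,123),(495,47),(545,482),(122,545)])/4+[250,135]
P=np.array([ray(c,u,.0455) for u in S]); print(P.round(4),P.mean(0))
d=P[1]-P[0]; e=P[2]-P[3]; print([np.degrees(np.arctan2(v[1],v[0]))-90 for v in (d,e)], np.degrees(np.arctan2(*(P[3]-P[0])[1::-1])),np.degrees(np.arctan2(*(P[2]-P[1])[1::-1])), np.linalg.norm(d))
print(ray(c,(324.7,210.8),.0455),ray(c,(325.2,213.8),.059))
# bar far end on top: crop (301,500)
print(ray(c,(301/4+250,190/4+135),.089),ray(c,(301/4+250,504/4+135),.089))
E
```

```text
[[0.4506 0.0402 0.0455]
 [0.4379 0.1275 0.0455]
 [0.5255 0.1396 0.0455]
 [0.5378 0.0523 0.0455]] [0.48795062 0.08987529 0.0455    ]
[np.float64(8.229278646639031), np.float64(8.017035712319583)] 7.8956729154599365 7.906624646024992 0.08820252170411645
[0.48691075 0.08971827 0.0455    ] [0.4859795  0.08994622 0.059     ]
[0.45714347 0.08999203 0.089     ] [0.51262145 0.0891941  0.089     ]
```

Emit:
apply_moves([
  [[0.002,0.004,0.04,0,0,0,-0.2],[0.002,0.004,0.08,0,0,0,-0.2],[0.002,0.004,0.11,0,0,0,-0.2],[0.002,0.004,0.125,0,0,0,-0.2],[0.002,0.004,0.134,0,0,0,-0.2],[0.002,0.004,0.134,0,0,0,-0.2],[0.002,0.004,0.134,0,0,0,0.2],[0.002,0.004,0.134,0,0,0,1]],
], force=30)

```text
time: 2.87
tool_pos: [0.4886, 0.0898, 0.0678]
tcp_rot: [0.029, 3.139, 0.001]
wrist_force: [0.7, 0.4, -0.3]
width: 0.323
```

Emit:
apply_moves([
  [[0,0,0,0,0,0,1],[0,0,0,0,0,0,1],[0,0,0,0,0,0,1],[0,0,0,0,0,0,1],[0,0,0,0,0,0,1],[0,0,0,0,0,0,1],[0,0,0,0,0,0,1],[0,0,0,0,0,0,1]],
])

```text
time: 3.53
tool_pos: [0.4888, 0.0898, 0.0682]
tcp_rot: [0.028, 3.138, 0.0]
wrist_force: [-0.4, -0.3, 5.9]
width: 0.158
```

```bash
python3 - <<'E'
from h import *
s=st(); snap("wrist","w2")
E
```

```text
t 3.53 pos [0.4888 0.0898 0.0682] z [ 0.004  0.    -1.   ] jaw 89.0 F [-0.4 -0.3  5.9] M [-0.21  0.12  0.01] w 0.158 q [ 0.13  0.09  2.13 -0.    0.91 -1.42]
```

View pics/w2.png

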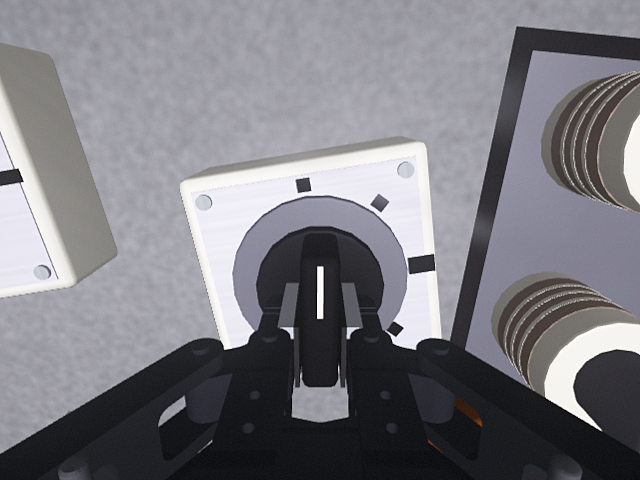

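Emit:
apply_moves([
  [[0.002,0,-0.002,0,0,0.03,1],[0.002,0,-0.002,0,0,0.06,1],[0.002,0,-0.002,0,0,0.09,1],[0.002,0,-0.002,0,0,0.12,1],[0.002,0,-0.002,0,0,0.15,1],[0.002,0,-0.002,0,0,0.18,1],[0.002,0,-0.002,0,0,0.21,1],[0.002,0,-0.002,0,0,0.23,1]],
])

```text
time: 4.25
tool_pos: [0.4883, 0.0891, 0.0684]
tcp_rot: [1.14, 2.92, 0.003]
wrist_force: [9.4, -2.7, -11.4]
width: 0.158
```

```bash
python3 - <<'E'
from h import *
s=st()
E
```

```text
t 4.25 pos [0.4883 0.0891 0.0684] z [ 0.007 -0.001 -1.   ] jaw 47.4 F [  9.4  -2.7 -11.4] M [-0.47 -1.65  0.1 ] w 0.158 q [ 0.13  0.09  2.14 -0.    0.91 -0.69]
```

Emit:
apply_moves([
  [[-0.001,0.001,0.001,0,0,0.03,1],[-0.001,0.001,0.001,0,0,0.06,1],[-0.001,0.001,0.001,0,0,0.09,1],[-0.001,0.001,0.001,0,0,0.12,1],[-0.001,0.001,0.001,0,0,0.15,1],[-0.001,0.001,0.001,0,0,0.18,1],[-0.001,0.001,0.001,0,0,0.2,1],[-0.001,0.001,0.001,0,0,0.22,1]],
])

```text
time: 4.92
tool_pos: [0.4878, 0.0889, 0.0683]
tcp_rot: [2.062, 2.365, 0.001]
wrist_force: [1.5, -4.9, 1.3]
width: 0.155
```

Emit:
apply_moves([
  [[0,0,0,0,0,0,1],[0,0,0,0,0,0,1],[0,0,0,0,0,0,1],[0,0,0,0,0,0,-0.3],[0,0,0,0,0,0,-0.3],[0,0,0,0,0,0,-0.3],[0,0,0,0,0,0,-0.3],[0,0,0,0,0,0,-0.3]],
])

```text
time: 5.58
tool_pos: [0.4862, 0.09, 0.0671]
tcp_rot: [-2.061, -2.37, 0.0]
wrist_force: [0.4, -0.4, 0.3]
width: 0.652
```

```bash
python3 - <<'E'
from h import *
s=st()
E
```

```text
t 5.58 pos [0.4862 0.09   0.0671] z [-0.  0. -1.] jaw 8.0 F [ 0.4 -0.4  0.3] M [-0.01 -0.02  0.01] w 0.652 q [ 0.13  0.09  2.14  0.    0.91 -0.01]
```

Emit:
apply_moves([
  [[0,0,-0.03,0,0,0,-0.3],[0,0,-0.07,0,0,0,-0.3],[0,0,-0.11,0,0,0,-0.5],[0,0,-0.15,0,0,0,-0.7],[0,0,-0.18,0,0,0,-1],[0,0,-0.18,0,0,0,-1],[0,0,-0.18,0,0,0,-1],[0,0,-0.18,0,0,0,-1]],
])

```text
time: 6.25
tool_pos: [0.4859, 0.0898, 0.2465]
tcp_rot: [-2.061, -2.37, 0.001]
wrist_force: [-0.6, 0.8, -1.0]
width: 1.0
```

```bash
python3 - <<'E'
from h import *
s=st(); snap("wrist","w3"); print(local([.60,-.05,.28],np.radians(8),s))
E
```

```text
t 6.25 pos [0.4859 0.0898 0.2465] z [-0.001 -0.    -1.   ] jaw 8.0 F [-0.6  0.8 -1. ] M [-0.01  0.05  0.04] w 1.0 q [ 0.13 -0.09  1.96  0.    1.27 -0.01]
(array([-0.15430584,  0.09358444, -0.03361019]), array([-3.02728845e-04, -3.86747621e-05, -9.70406881e-05]))
```

View pics/w3.png

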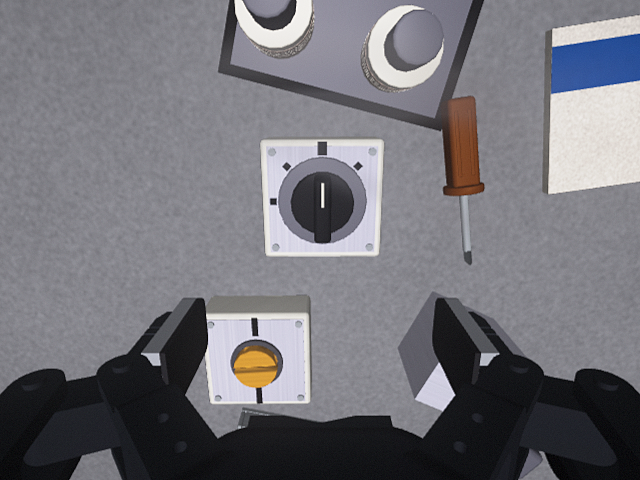

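Pointer at (322,195) now lines up with the bar mark at (322,148), so the selector is set. Next is the driver.

Emit:
apply_moves([
  [[-0.154,0.094,-0.034,0,0,0,-1],[-0.154,0.094,-0.034,0,0,0,-1],[-0.154,0.094,-0.034,0,0,0,-1],[-0.154,0.094,-0.034,0,0,0,-1],[-0.154,0.094,-0.034,0,0,0,-1],[-0.154,0.094,-0.034,0,0,0,-1],[-0.154,0.094,-0.034,0,0,0,-1],[-0.154,0.094,-0.034,0,0,0,-1]],
])

```text
time: 6.97
tool_pos: [0.5994, -0.049, 0.2788]
tcp_rot: [-2.059, -2.367, 0.003]
wrist_force: [0.6, -0.1, 0.9]
width: 0.997
```

```bash
python3 - <<'E'
from h import *
s=st(); snap("wrist","w4")
E
```

```text
t 6.97 pos [ 0.5994 -0.049   0.2788] z [-0.004  0.001 -1.   ] jaw 8.0 F [ 0.6 -0.1  0.9] M [0.03 0.01 0.01] w 0.997 q [-0.12  0.1   1.71  0.    1.34 -0.26]
```

View pics/w4.png

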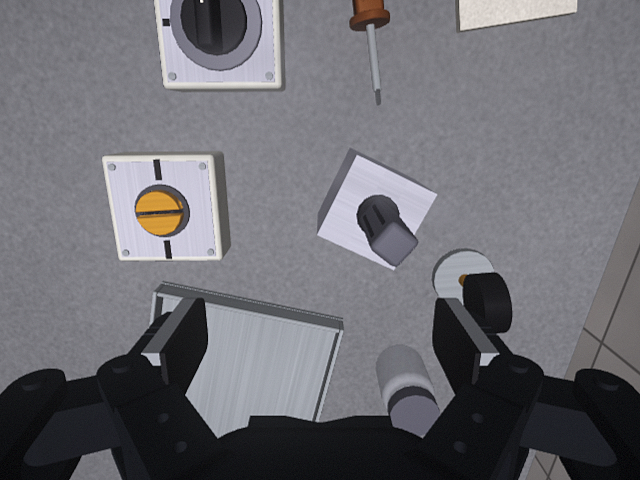

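```bash
python3 - <<'E'
from h import *
c=cam("wrist")
im=cv2.imread("pics/w4.png")
cv2.imwrite("pics/w4c.png",cv2.resize(im[140:280,310:450],None,fx=4,fy=4,interpolation=cv2.INTER_CUBIC))
cv2.imwrite("pics/w4d.png",cv2.resize(im[145:270,95:235],None,fx=4,fy=4,interpolation=cv2.INTER_CUBIC))
E
```

```text
(no output)
```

View pics/w4c.png

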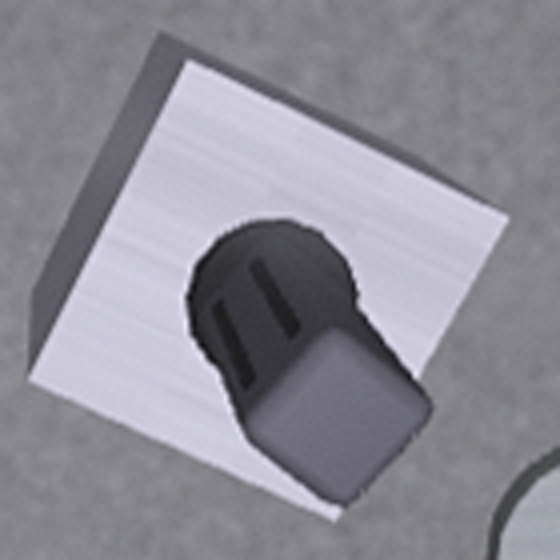

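View pics/w4d.png

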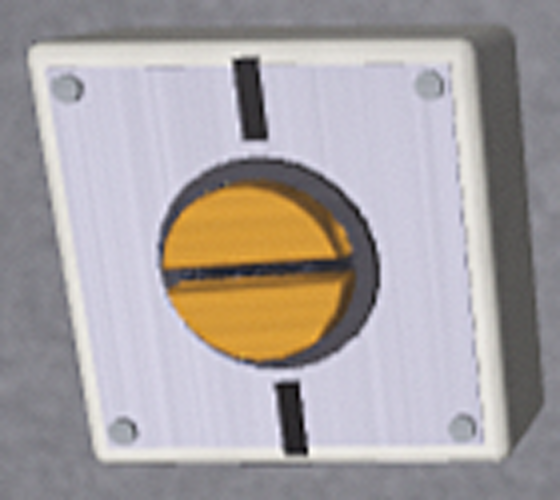

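```bash
python3 - <<'E'
from h import *
s=readout.read_state(); c=cam("wrist",s)
ang=lambda v: np.degrees(np.arctan2(v[1],v[0])).round(1)
def q(pts,off,z,sc=4):
    P=np.array([ray(c,np.array(p)/sc+off,z) for p in pts]); print(P.round(4).tolist(),"mean",P.mean(0).round(4),"edges",[ang(P[(i+1)%4]-P[i]) for i in range(4)],np.linalg.norm(P[1]-P[0]).round(4)); return P
o=np.array([310,140])
print("handle");q([(330,325),(432,405),(345,505),(245,430)],o,.173)
print("stand");q([(185,60),(508,217),(340,520),(30,380)],o,.085)
o=np.array([95,145])
print("screws");q([(67,88),(430,85),(462,428),(123,430)],o,.0455)
a,b=[ray(c,np.array(p)/4+o,.059) for p in [(163,275),(352,265)]]; print("slot",a,b,(a+b)/2,ang(b-a))
a,b=[ray(c,np.array(p)/4+o,.0455) for p in [(250,98),(291,418)]]; print("bars",a,b,(a+b)/2,ang(b-a))
print("gauge",ray(c,(487,272),.1),"foot",ray(c,(463,282),.01))
E
```

```text
handle
[[0.6461, -0.0358, 0.173], [0.6659, -0.0472, 0.173], [0.6549, -0.0671, 0.173], [0.6353, -0.056, 0.173]] mean [ 0.6505 -0.0515  0.173 ] edges [np.float64(-29.8), np.float64(-118.9), np.float64(150.5), np.float64(62.0)] 0.0229
stand
[[0.6239, -0.0032, 0.085], [0.7004, -0.027, 0.085], [0.6777, -0.1031, 0.085], [0.6008, -0.0793, 0.085]] mean [ 0.6507 -0.0532  0.085 ] edges [np.float64(-17.2), np.float64(-106.6), np.float64(162.8), np.float64(73.1)] 0.0801
screws
[[0.3947, -0.0511, 0.0455], [0.482, -0.038, 0.0455], [0.495, -0.1253, 0.0455], [0.4079, -0.1382, 0.0455]] mean [ 0.4449 -0.0881  0.0455] edges [np.float64(8.5), np.float64(-81.6), np.float64(-171.5), np.float64(98.6)] 0.0883
slot [ 0.42415429 -0.090725    0.059     ] [ 0.46948655 -0.08176544  0.059     ] [ 0.44682042 -0.08624522  0.059     ] 11.2
bars [ 0.43880168 -0.04725817  0.0455    ] [ 0.45100534 -0.12874597  0.0455    ] [ 0.44490351 -0.08800207  0.0455    ] -81.5
gauge [ 0.75598099 -0.08770602  0.1       ] foot [ 0.7783899  -0.13494892  0.01      ]
```

```bash
python3 - <<'E'
from h import *
print(local([.6505,-.0523,.22],np.radians(61)))
E
```

```text
(array([-0.01082035,  0.05034323,  0.05906102]), array([-0.00081793, -0.00093819, -0.29438108]))
```

Emit:
apply_moves([
  [[-0.011,0.05,0.059,-0.001,-0.001,-0.294,-0.5],[-0.011,0.05,0.059,-0.001,-0.001,-0.294,-0.5],[-0.011,0.05,0.059,-0.001,-0.001,-0.294,-0.5],[-0.011,0.05,0.059,-0.001,-0.001,-0.294,-0.5],[-0.011,0.05,0.059,-0.001,-0.001,-0.294,-0.5],[-0.011,0.05,0.059,-0.001,-0.001,-0.294,-0.5],[-0.011,0.05,0.059,-0.001,-0.001,-0.294,-0.5],[-0.011,0.05,0.059,-0.001,-0.001,-0.294,-0.5]],
])

```text
time: 7.68
tool_pos: [0.6507, -0.0519, 0.2216]
tcp_rot: [0.777, 3.041, 0.001]
wrist_force: [-0.0, -0.2, 0.4]
width: 0.755
```

```bash
python3 - <<'E'
from h import *
s=st(); print(local([.6505,-.0523,.119],np.radians(61),s)); snap("wrist","w5")
E
```

```text
t 7.68 pos [ 0.6507 -0.0519  0.2216] z [ 0.003 -0.    -1.   ] jaw 61.3 F [-0.  -0.2  0.4] M [-0.03  0.   -0.02] w 0.755 q [-0.12  0.23  1.67  0.    1.24 -1.19]
(array([ 0.00024344, -0.00054181,  0.1025907 ]), array([0.00034143, 0.00082415, 0.00180964]))
```

View pics/w5.png

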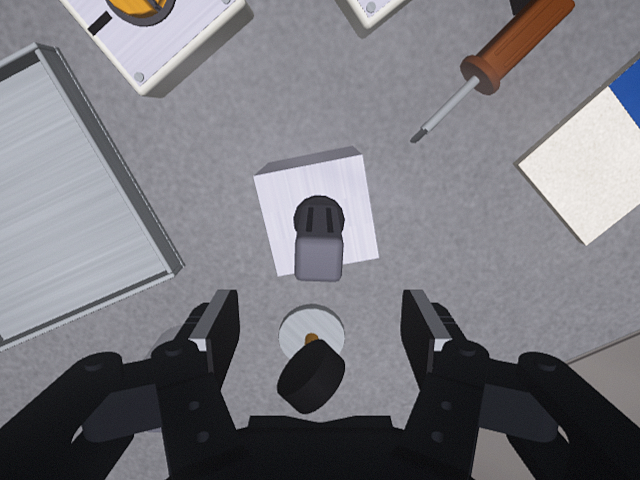

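The handle (320,257) is centred between the fingers and square to them. Going down to grip it.

Emit:
apply_moves([
  [[0,0,0.03,0,0.001,0.002,-0.4],[0,-0.001,0.06,0,0.001,0.002,-0.4],[0,-0.001,0.085,0,0.001,0.002,-0.4],[0,-0.001,0.1,0,0.001,0.002,-0.4],[0,-0.001,0.102,0,0.001,0.002,-0.4],[0,-0.001,0.102,0,0.001,0.002,0],[0,-0.001,0.102,0,0.001,0.002,1],[0,-0.001,0.102,0,0.001,0.002,1]],
], force=70)

```text
time: 8.4
tool_pos: [0.6532, -0.0543, 0.1224]
tcp_rot: [0.798, 3.034, 0.003]
wrist_force: [-2.6, 0.6, -0.1]
width: 0.298
```

Emit:
apply_moves([
  [[0,0,0,0,0,0,1],[0,0,0,0,0,0,1],[0,0,0,0,0,0,1],[0,0,0,0,0,0,1],[0,0,0,0,0,0,1],[0,0,0,0,0,0,1],[0,0,0,0,0,0,1],[0,0,0,0,0,0,1]],
])

```text
time: 9.07
tool_pos: [0.6533, -0.0546, 0.1224]
tcp_rot: [0.798, 3.034, 0.003]
wrist_force: [0.3, 1.8, 6.0]
width: 0.295
```

```bash
python3 - <<'E'
from h import *
s=st()
E
```

```text
t 9.07 pos [ 0.6533 -0.0546  0.1224] z [ 0.005  0.001 -1.   ] jaw 60.5 F [0.3 1.8 6. ] M [0.22 0.05 0.01] w 0.295 q [-0.12  0.31  1.76  0.    1.07 -1.18]
```

Emit:
apply_moves([
  [[0,0,-0.01,0,0,0,1],[0,0,-0.03,0,0,0,1],[0,0,-0.05,0,0,0,1],[0,0,-0.07,0,0,0,1],[0,0,-0.09,0,0,0,1],[0,0,-0.11,0,0,0,1],[0,0,-0.13,0,0,0,1],[0,0,-0.14,0,0,0,1]],
])

```text
time: 9.73
tool_pos: [0.6525, -0.0551, 0.2636]
tcp_rot: [0.798, 3.034, 0.002]
wrist_force: [0.4, 0.5, -0.1]
width: 0.297
```

```bash
python3 - <<'E'
from h import *
s=st(); snap("wrist","w6"); snap("side","s6",(200,80,420,260),3.5); snap("top","t6",(280,180,440,320),4)
E
```

```text
t 9.73 pos [ 0.6525 -0.0551  0.2636] z [ 0.005  0.    -1.   ] jaw 60.5 F [ 0.4  0.5 -0.1] M [-0.01 -0.01  0.04] w 0.297 q [-0.12  0.21  1.62  0.    1.32 -1.18]
```

View pics/w6.png

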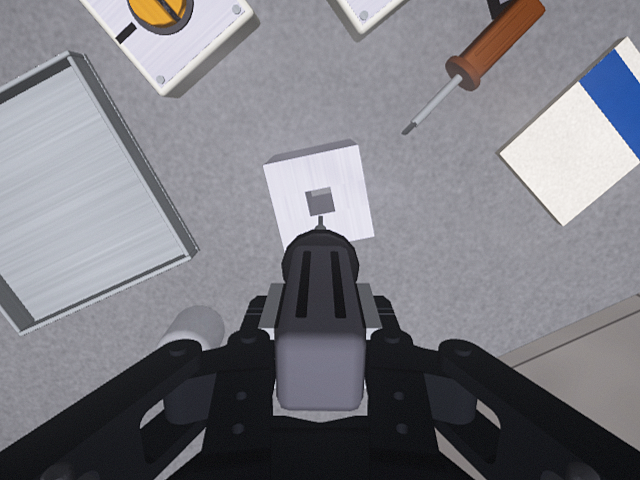

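View pics/s6.png

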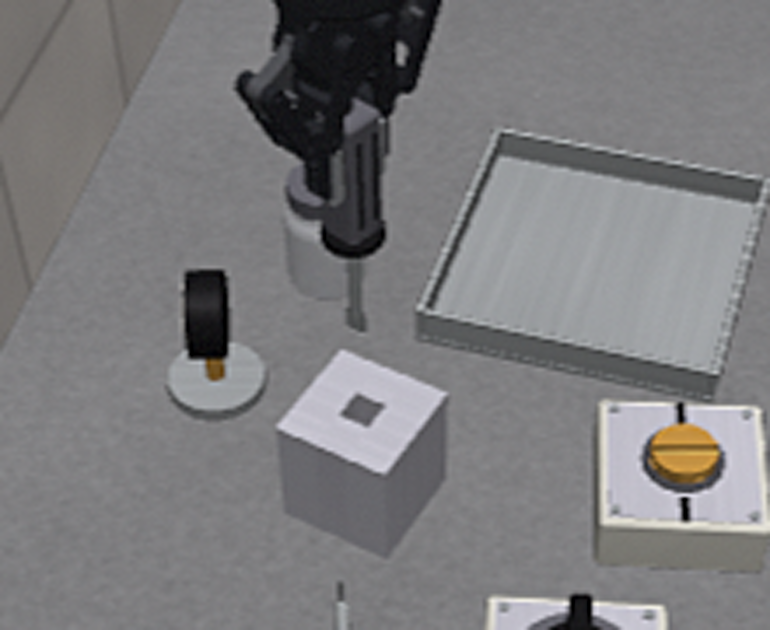

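```bash
python3 - <<'E'
from h import *
im=cv2.imread("pics/w6.png")
cv2.imwrite("pics/w6c.png",cv2.resize(im[180:260,270:370],None,fx=7,fy=7,interpolation=cv2.INTER_CUBIC))
s=readout.read_state();w=cam("wrist",s);sd=cam("side")
X=tri(w,(320.5,216),sd,(301.6,174.5)); print(X)
T=R.from_rotvec(s["tcp_rot"]); print("tip in tool",T.inv().apply(X-s["tool_pos"]))
print("hole",ray(w,(320,201),.085))
for z in (.15,.155): print(ray(w,(320.5,216),z),ray(sd,(301.6,174.5),z))
E
```

```text
[ 0.64690459 -0.04942927  0.15607965]
tip in tool [0.00736523 0.00205575 0.10493577]
hole [ 0.64832048 -0.05223347  0.085     ]
[ 0.64505508 -0.05023245  0.15      ] [ 0.65065604 -0.05575911  0.15      ]
[ 0.64391311 -0.04961387  0.155     ] [ 0.64932601 -0.05082809  0.155     ]
```

View pics/w6c.png

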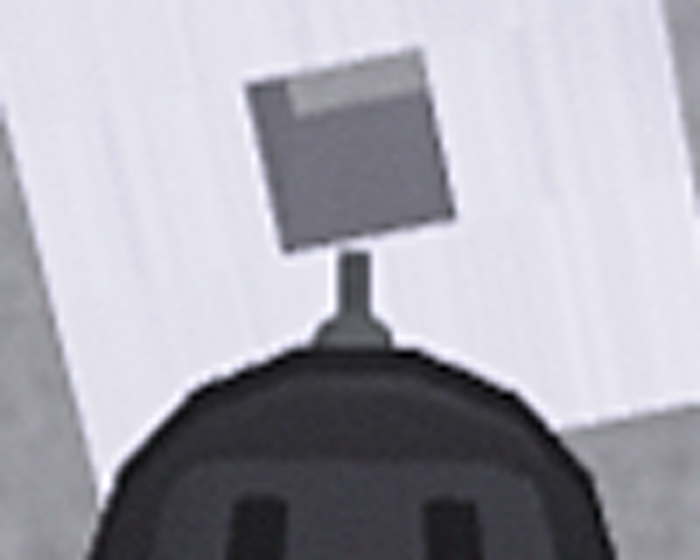

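View pics/t6.png

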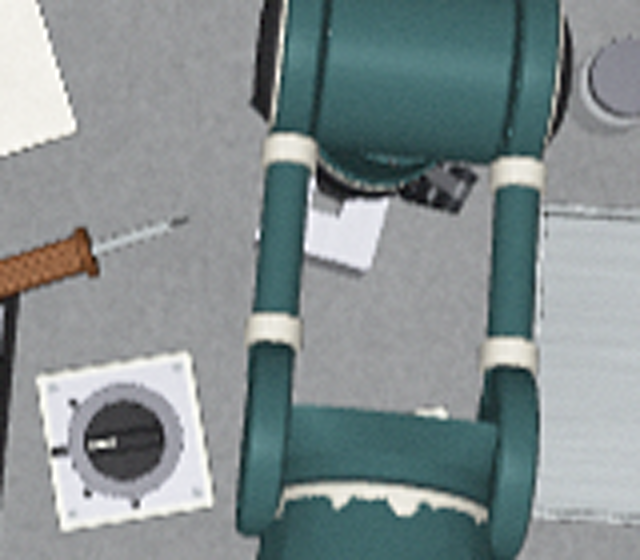

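```bash
python3 - <<'E'
from h import *
s=readout.read_state();w=cam("wrist",s)
T=R.from_rotvec(s["tcp_rot"])
for z in (.104,.109):
  X=ray(w,(320.6,216.4),s["tool_pos"][2]-z); print("tip edge in tool",T.inv().apply(X-s["tool_pos"]))
for p in [(245,85),(420,48),(455,215),(285,253)]:
  print(ray(w,np.array(p)/7+[270,180],.085))
# handle top face: near edge row y? corners
for p in [(283,331),(362,331),(364,410),(276,410)]:
  X=ray(w,p,s["tool_pos"][2]-.109+.160); print("top",T.inv().apply(X-s["tool_pos"]))
print("jaw target, above switch", local([.4449,-.0881,.24],np.radians(103),s))
E
```

```text
tip edge in tool [0.01013071 0.00048178 0.10397637]
tip edge in tool [0.00883902 0.00049702 0.10897962]
[ 0.63555319 -0.05945139  0.085     ]
[ 0.6419393  -0.03906049  0.085     ]
[ 0.66192157 -0.04527493  0.085     ]
[ 0.65590432 -0.0656027   0.085     ]
top [ 0.01834234 -0.01005828 -0.05106471]
top [ 0.01832763  0.01119699 -0.05102431]
top [-0.00753424  0.01262083 -0.05095765]
top [-0.00749919 -0.01277393 -0.05100596]
jaw target, above switch (array([ 0.16398651, -0.13084724,  0.02037528]), array([ 0.00028481,  0.00097487, -0.23597666]))
```

```bash
python3 - <<'E'
from h import *
print(local([.4479,-.0874,.215],np.radians(103)))
E
```

```text
(array([ 0.16178109, -0.12880916,  0.04538473]), array([ 0.00028481,  0.00097487, -0.23597666]))
```

Emit:
apply_moves([
  [[0.04,-0.032,0.01,0,0,-0.03,1],[0.08,-0.064,0.02,0,0,-0.06,1],[0.11,-0.09,0.03,0,0,-0.09,1],[0.14,-0.11,0.04,0,0,-0.12,1],[0.162,-0.129,0.045,0,0.001,-0.16,1],[0.162,-0.129,0.045,0,0.001,-0.2,1],[0.162,-0.129,0.045,0,0.001,-0.236,1],[0.162,-0.129,0.045,0,0.001,-0.236,1]],
])

```text
time: 10.55
tool_pos: [0.4447, -0.0871, 0.2125]
tcp_rot: [0.358, -3.116, -0.004]
wrist_force: [0.7, 0.4, -1.3]
width: 0.296
```

Emit:
apply_moves([
  [[0,0,0,0,0,0,1],[0,0,0,0,0,0,1],[0,0,0,0,0,0,1],[0,0,0,0,0,0,1],[0,0,0,0,0,0,1],[0,0,0,0,0,0,1],[0,0,0,0,0,0,1],[0,0,0,0,0,0,1]],
])

```text
time: 11.22
tool_pos: [0.4473, -0.0873, 0.2149]
tcp_rot: [0.356, -3.12, -0.002]
wrist_force: [-0.4, 0.4, -1.0]
width: 0.298
```

```bash
python3 - <<'E'
from h import *
s=st(); snap("wrist","w7"); snap("wrist","w7c",(240,100,400,280),4);snap("side","s7",(320,130,460,270),4.2)
E
```

```text
t 11.22 pos [ 0.4473 -0.0873  0.2149] z [-0.002  0.001 -1.   ] jaw 103.0 F [-0.4  0.4 -1. ] M [ 0.   -0.03  0.02] w 0.298 q [-0.25 -0.15  2.07  0.    1.22 -2.05]
```

View pics/w7c.png

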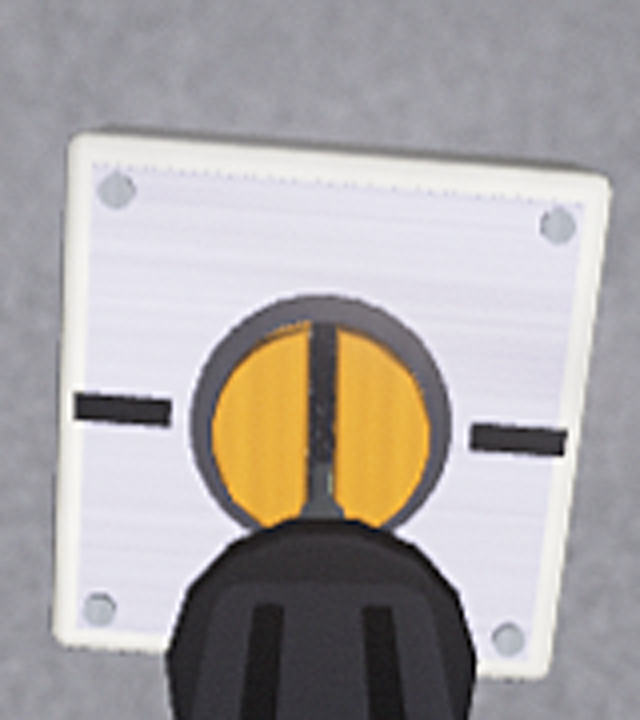

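View pics/s7.png

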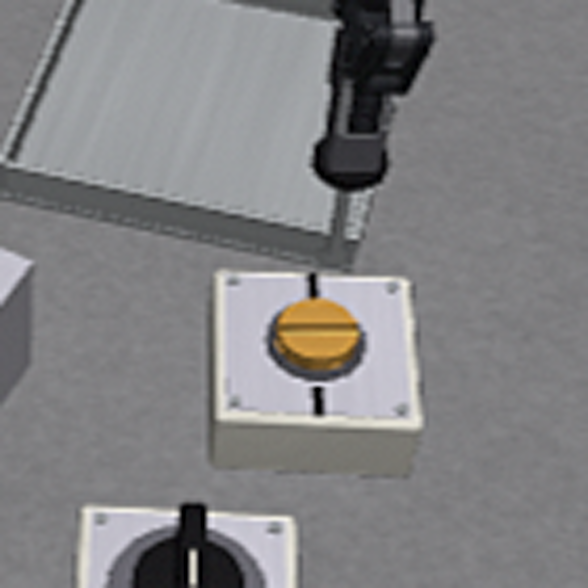

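```bash
python3 - <<'E'
from h import *
s=readout.read_state();w=cam("wrist",s);T=R.from_rotvec(s["tcp_rot"])
im=cv2.imread("pics/w7.png"); cv2.imwrite("pics/w7d.png",cv2.resize(im[170:240,280:360],None,fx=9,fy=9,interpolation=cv2.INTER_CUBIC))
tl=lambda p,z:T.inv().apply(ray(w,p,z)-s["tool_pos"]).round(4)
o=np.array([240,100])
for n,p,z in [("rim",(321,324),.059),("L",(212,430),.059),("R",(430,435),.059),("slot top",(322,325),.059),("slot low",(321,455),.059),("barL",(122,410),.0455),("barR",(518,440),.0455),("s1",(117,190),.0455),("s2",(557,225),.0455),("s3",(508,640),.0455),("s4",(99,608),.0455),("tip",(323,463),s["tool_pos"][2]-.109)]:
    print(n,tl(np.array(p)/4+o,z))
E
```

```text
rim [0.0252 0.0005 0.1559]
L [ 0.004  -0.0211  0.1559]
R [0.003  0.0222 0.156 ]
slot top [0.025  0.0007 0.1559]
slot low [-0.0011  0.0005  0.1559]
barL [ 0.0051 -0.0406  0.1694]
barR [-0.0012  0.0415  0.1695]
s1 [ 0.0496 -0.04    0.1694]
s2 [0.0428 0.0476 0.1695]
s3 [-0.0456  0.041   0.1694]
s4 [-0.0383 -0.0471  0.1693]
tip [0.0093 0.0008 0.109 ]
```

View pics/w7d.png

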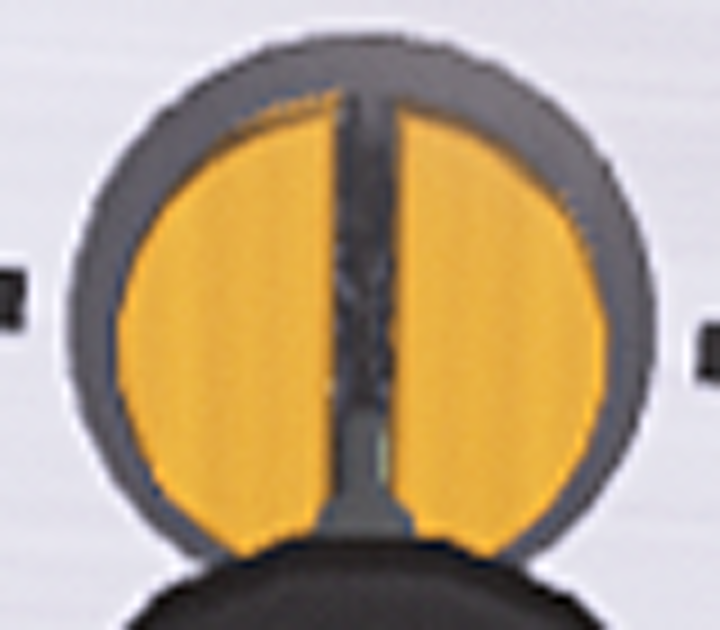

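Blade (col 320.6) sits right over the slot, which runs vertically in the image at col 320.3. Going down gently.

Emit:
apply_moves([
  [[0,0,0.015,0,0,0,1],[0,0,0.03,0,0,0,1],[0,0,0.038,0,0,0,1],[0,0,0.043,0,0,0,1],[0,0,0.047,0,0,0,1],[0,0,0.05,0,0,0,1],[0,0,0.052,0,0,0,1],[0,0,0.052,0,0,0,1]],
])

```text
time: 12.03
tool_pos: [0.4472, -0.0873, 0.1629]
tcp_rot: [0.356, -3.12, -0.002]
wrist_force: [0.1, 0.7, -1.3]
width: 0.293
```

```bash
python3 - <<'E'
from h import *
s=st(); snap("wrist","w8",(240,100,400,260),4);snap("side","s8",(320,130,460,270),4.2)
E
```

```text
t 12.03 pos [ 0.4472 -0.0873  0.1629] z [-0.001  0.001 -1.   ] jaw 103.0 F [ 0.1  0.7 -1.3] M [ 0.03 -0.01  0.04] w 0.293 q [-0.25 -0.1   2.13  0.    1.12 -2.05]
```

View pics/w8.png

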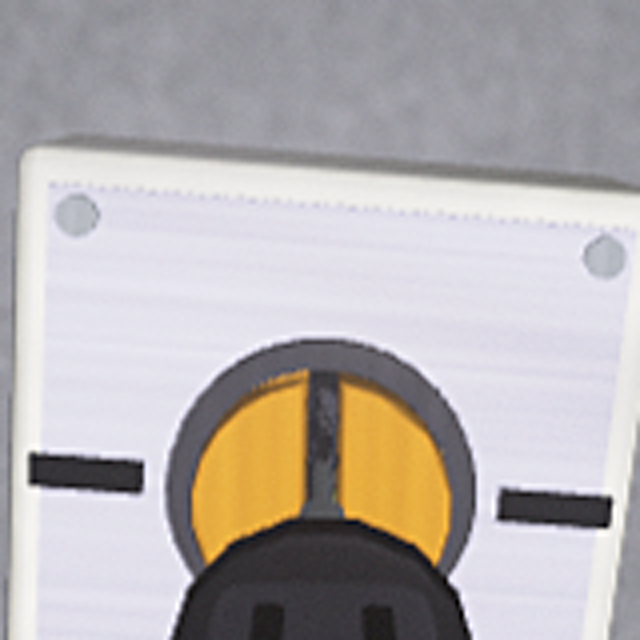

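View pics/s8.png

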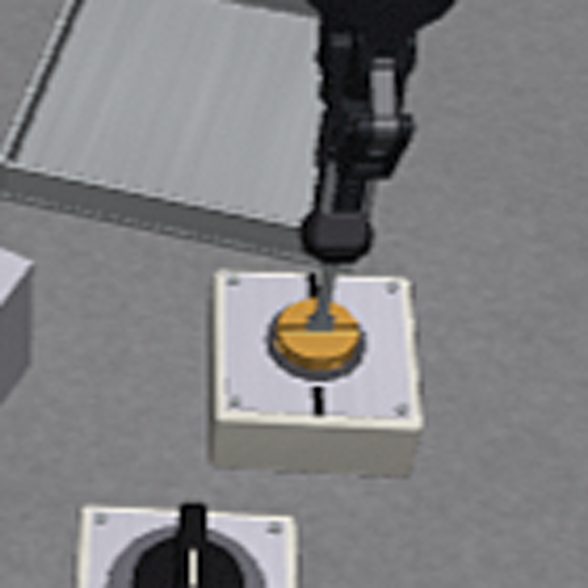

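Emit:
apply_moves([
  [[0,0,0.001,0,0,0,1],[0,0,0.002,0,0,0,1],[0,0,0.003,0,0,0,1],[0,0,0.004,0,0,0,1],[0,0,0.004,0,0,0,1],[0,0,0.004,0,0,0,1],[0,0,0.004,0,0,0,1],[0,0,0.004,0,0,0,1]],
])

```text
time: 12.8
tool_pos: [0.4472, -0.0872, 0.159]
tcp_rot: [0.356, -3.12, -0.002]
wrist_force: [1.0, -0.7, -1.5]
width: 0.295
```

```bash
python3 - <<'E'
from h import *
s=st()
E
```

```text
t 12.8 pos [ 0.4472 -0.0872  0.159 ] z [-0.001  0.001 -1.   ] jaw 103.0 F [ 1.  -0.7 -1.5] M [ 0.02 -0.01  0.01] w 0.295 q [-0.25 -0.1   2.13  0.    1.11 -2.05]
```

Emit:
apply_moves([
  [[0,0,0,0,0,0.03,1],[0,-0.001,0,0,0,0.06,1],[0,-0.001,0,0,0,0.09,1],[0,-0.001,0,0,0,0.12,1],[0.001,-0.001,0,0,0,0.15,1],[0.001,-0.002,0,0,0,0.18,1],[0.001,-0.002,0,0,0,0.21,1],[0.001,-0.002,0,0,0,0.24,1]],
])

```text
time: 13.47
tool_pos: [0.4467, -0.0893, 0.1589]
tcp_rot: [-0.825, -3.03, -0.002]
wrist_force: [-0.2, 0.7, -0.3]
width: 0.293
```

```bash
python3 - <<'E'
from h import *
s=st(); snap("side","s9",(320,130,460,270),4.2)
E
```

```text
t 13.47 pos [ 0.4467 -0.0893  0.1589] z [-0.001  0.002 -1.   ] jaw 59.5 F [-0.2  0.7 -0.3] M [0.05 0.01 0.07] w 0.293 q [-0.25 -0.1   2.13  0.    1.11 -1.29]
```

View pics/s9.png

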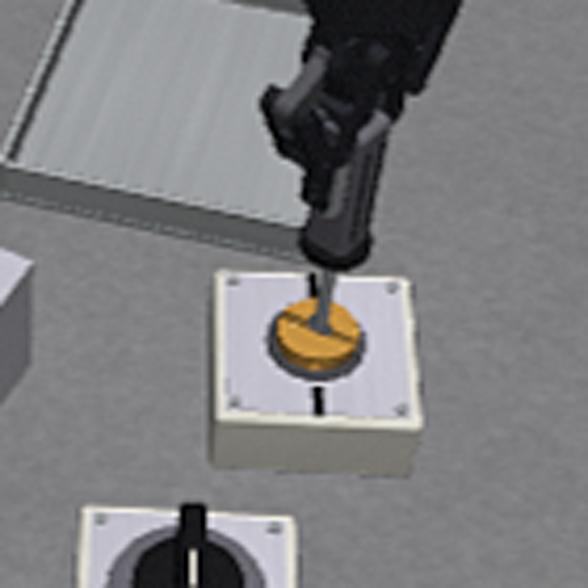

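The switch is turning with the blade, so I'll keep going.

Emit:
apply_moves([
  [[0,0,0,0,0,0.03,1],[0,-0.001,0,0,0,0.06,1],[0,-0.001,0,0,0,0.09,1],[0,-0.001,0,0,0,0.12,1],[0.001,-0.001,0,0,0,0.15,1],[0.001,-0.002,0,0,0,0.18,1],[0.001,-0.002,0,0,0,0.21,1],[0.001,-0.002,0,0,0,0.24,1]],
])

```text
time: 14.18
tool_pos: [0.4451, -0.0903, 0.159]
tcp_rot: [-1.88, -2.515, -0.002]
wrist_force: [0.6, 1.6, -1.4]
width: 0.294
```

Emit:
apply_moves([
  [[0,0,0,0,0,0.02,1],[0,-0.001,0,0,0,0.04,1],[0,-0.001,0,0,0,0.06,1],[0,-0.001,0,0,0,0.07,1],[0,-0.001,0,0,0,0.075,1],[0,-0.001,0,0,0,0.075,1],[0,-0.001,0,0,0,0.075,1],[0,-0.001,0,0,0,0.075,1]],
])

```text
time: 14.85
tool_pos: [0.4443, -0.0906, 0.159]
tcp_rot: [-2.158, -2.281, -0.002]
wrist_force: [2.9, 1.9, -2.6]
width: 0.298
```

```bash
python3 - <<'E'
from h import *
s=st(); snap("side","s10",(320,130,460,270),4.2); snap("wrist","w10",(240,100,400,260),4)
E
```

```text
t 14.85 pos [ 0.4443 -0.0906  0.159 ] z [-0.     0.002 -1.   ] jaw 3.2 F [ 2.9  1.9 -2.6] M [ 0.77 -0.85  0.07] w 0.298 q [-0.26 -0.1   2.14  0.    1.11 -0.31]
```

View pics/s10.png

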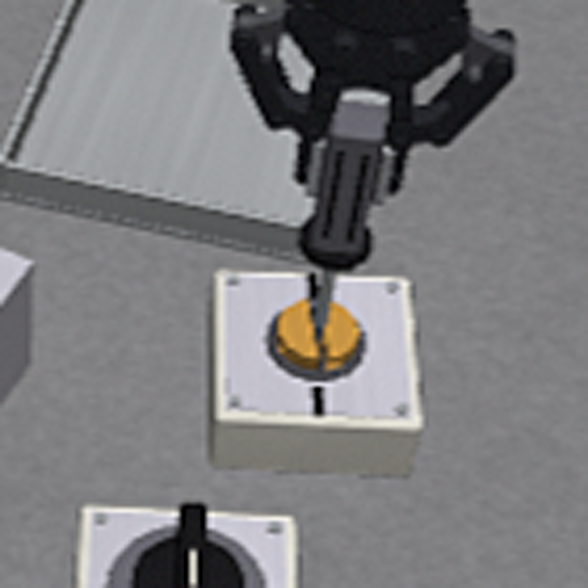

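View pics/w10.png

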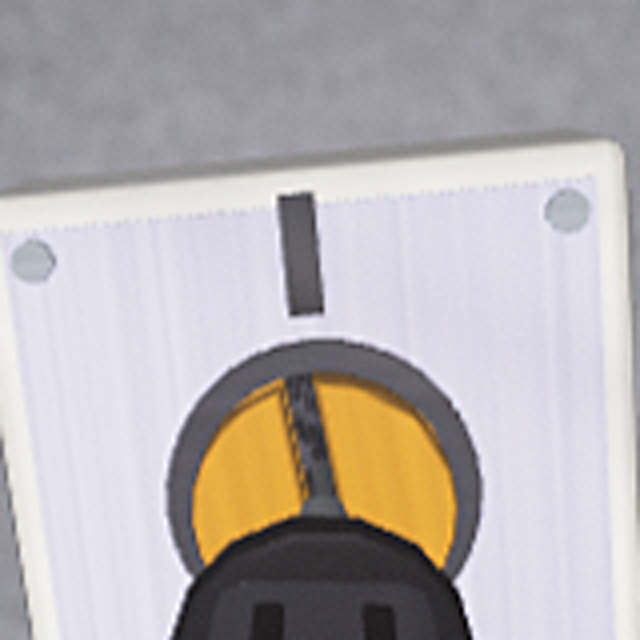

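Emit:
apply_moves([
  [[0,0,0,0,0,0.01,1],[0,0,0,0,0,0.02,1],[0,0,0,0,0,0.028,1],[0,0,0,0,0,0.028,1],[0,0,0,0,0,0.028,1],[0,0,0,0,0,0.028,1],[0,0,0,0,0,0.028,1],[0,0,0,0,0,0.028,1]],
])

```text
time: 15.62
tool_pos: [0.4441, -0.0908, 0.159]
tcp_rot: [-2.257, -2.183, -0.001]
wrist_force: [3.1, 3.6, -2.1]
width: 0.299
```

```bash
python3 - <<'E'
from h import *
s=st(); snap("wrist","w11",(240,100,400,260),4); snap("side","s11",(320,130,460,270),4.2)
E
```

```text
t 15.62 pos [ 0.4441 -0.0908  0.159 ] z [-0.001  0.001 -1.   ] jaw -1.9 F [ 3.1  3.6 -2.1] M [ 0.97 -0.99  0.03] w 0.299 q [-0.26 -0.1   2.14  0.    1.11 -0.22]
```

View pics/w11.png

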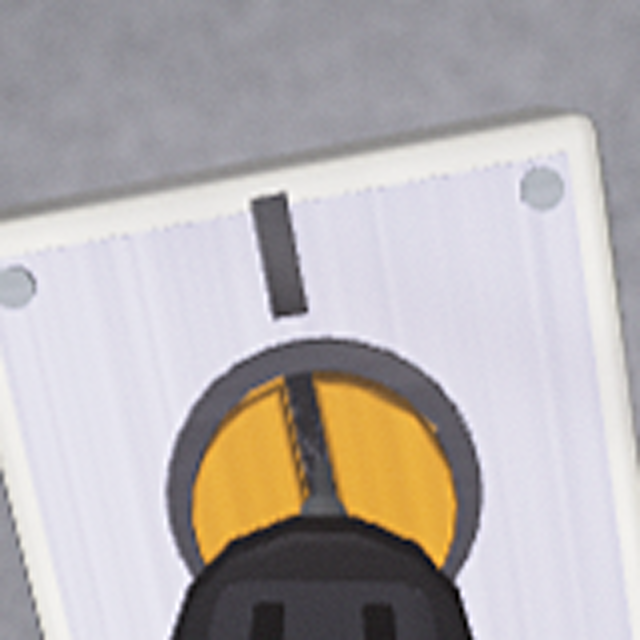

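View pics/s11.png

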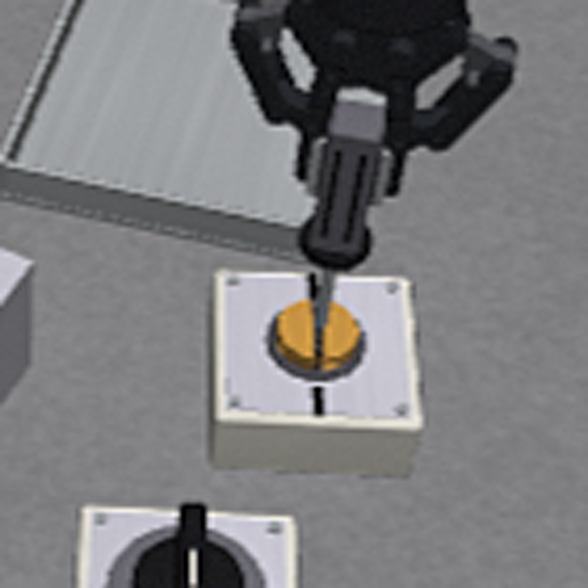

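Emit:
apply_moves([
  [[0,0,0,0,0,-0.01,1],[0,0,0,0,0,-0.02,1],[0,0,-0.01,0,0,-0.02,1],[0,0,-0.03,0,0,-0.02,1],[0,0,-0.06,0,0,-0.02,1],[0,0,-0.09,0,0,-0.02,1],[0,0,-0.11,0,0,-0.02,1],[0,0,-0.11,0,0,-0.02,1]],
])

```text
time: 16.38
tool_pos: [0.4458, -0.0928, 0.2743]
tcp_rot: [2.184, 2.25, 0.002]
wrist_force: [1.1, -0.1, -1.3]
width: 0.293
```

```bash
python3 - <<'E'
from h import *
s=st(); snap("wrist","w12"); snap("side","s12",(320,130,460,270),4.2)
# stand: hole ~(.6500,-.0528)
for J in (61,73): print(local([.652,-.0545,.27],np.radians(J),s))
E
```

```text
t 16.38 pos [ 0.4458 -0.0928  0.2743] z [ 0.005 -0.003 -1.   ] jaw 1.7 F [ 1.1 -0.1 -1.3] M [-0.07 -0.04 -0.  ] w 0.293 q [-0.26 -0.19  2.   -0.    1.33 -0.29]
(array([0.03220624, 0.20724606, 0.00515861]), array([ 0.00081135,  0.00177066, -0.32950999]))
(array([0.03220624, 0.20724606, 0.00515861]), array([ 0.0006346 ,  0.0018837 , -0.39617644]))
```

View pics/w12.png

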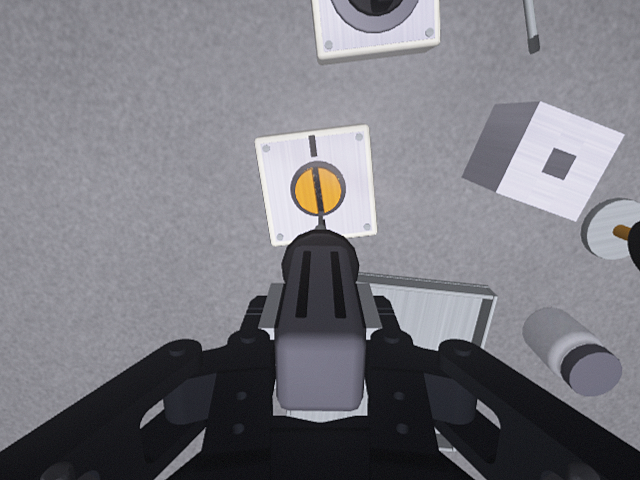

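View pics/s12.png

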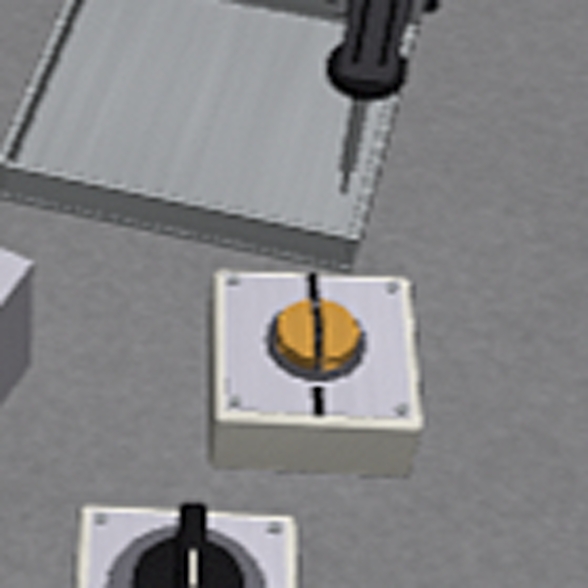

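Emit:
apply_moves([
  [[0.005,0.035,0.005,0,0.002,-0.038,1],[0.01,0.07,0.005,0,0.002,-0.076,1],[0.016,0.105,0.005,0,0.002,-0.114,1],[0.022,0.14,0.005,0,0.002,-0.15,1],[0.028,0.175,0.005,0,0.002,-0.19,1],[0.032,0.2,0.005,0,0.002,-0.23,1],[0.033,0.208,0.005,0,0.002,-0.265,1],[0.033,0.208,0.005,0,0.002,-0.3,1]],
])

```text
time: 17.15
tool_pos: [0.6511, -0.0518, 0.2592]
tcp_rot: [-0.914, -2.993, -0.004]
wrist_force: [-0.4, -0.3, -1.2]
width: 0.297
```

```bash
python3 - <<'E'
from h import *
s=st(); print(local([.6529,-.0537,.23],np.radians(73),s))
E
```

```text
t 17.15 pos [ 0.6511 -0.0518  0.2592] z [-0.011  0.006 -1.   ] jaw 56.1 F [-0.4 -0.3 -1.2] M [-0.01  0.   -0.03] w 0.297 q [-0.12  0.22  1.61  0.    1.33 -1.1 ]
(array([-0.00291929, -0.00059262,  0.02915381]), array([ 0.00030358, -0.0039307 , -0.09412993]))
```

Emit:
apply_moves([
  [[-0.002,0,0.01,0,-0.001,-0.03,1],[-0.002,0,0.02,0,-0.001,-0.06,1],[-0.002,0,0.02,0,-0.001,-0.08,1],[-0.002,0,0.02,0,-0.001,-0.08,1],[-0.002,0,0.02,0,-0.001,-0.08,1],[-0.002,0,0.02,0,-0.001,-0.08,1],[-0.002,0,0.02,0,-0.001,-0.08,1],[-0.002,0,0.02,0,-0.001,-0.08,1]],
])

```text
time: 17.82
tool_pos: [0.6525, -0.0531, 0.2438]
tcp_rot: [-0.544, -3.092, -0.007]
wrist_force: [-0.2, -0.2, -1.3]
width: 0.295
```

```bash
python3 - <<'E'
from h import *
s=st(); snap("wrist","w13c",(240,140,400,260),5); snap("side","s13",(230,80,350,240),4)
E
```

```text
t 17.82 pos [ 0.6525 -0.0531  0.2438] z [-0.001  0.005 -1.   ] jaw 70.0 F [-0.2 -0.2 -1.3] M [ 0.02 -0.01  0.04] w 0.295 q [-0.12  0.22  1.63  0.    1.29 -1.35]
```

View pics/w13c.png

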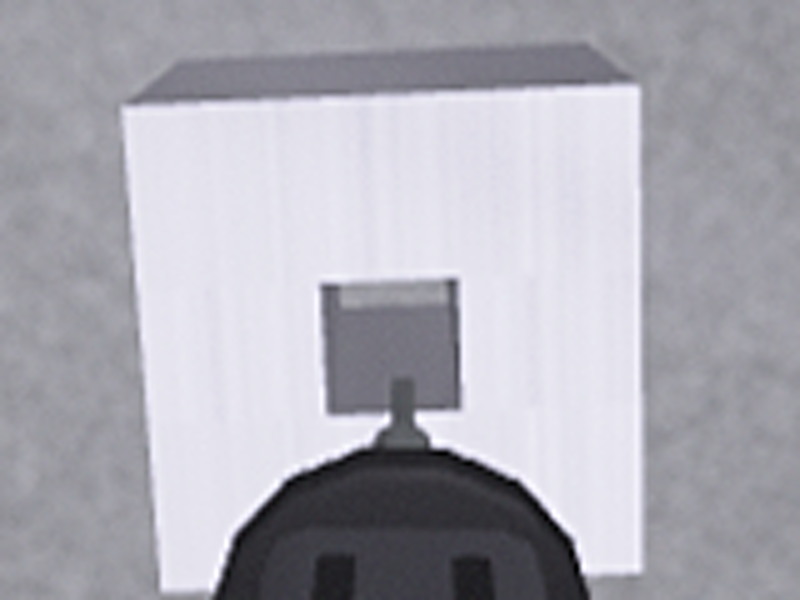

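View pics/s13.png

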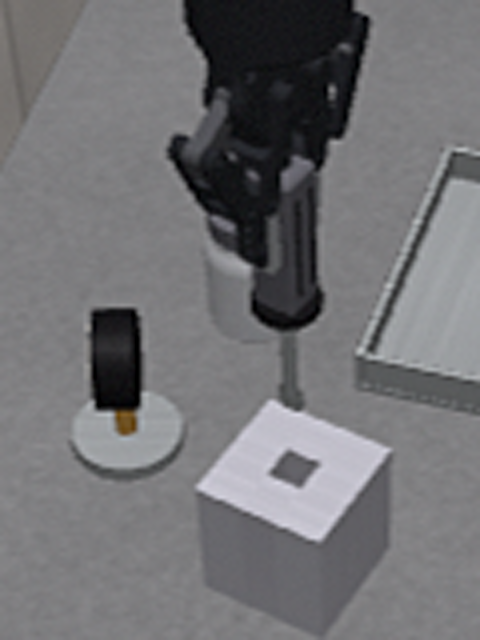

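```bash
python3 - <<'E'
from h import *
s=readout.read_state();w=cam("wrist",s);T=R.from_rotvec(s["tcp_rot"])
tl=lambda p,z:T.inv().apply(ray(w,np.array(p)/5+[240,140],z)-s["tool_pos"])
H=np.array([tl(p,.085) for p in [(320,285),(458,280),(460,410),(328,413)]]); print(H.round(4),H.mean(0).round(4))
S=np.array([tl(p,.085) for p in [(124,105),(638,85),(643,575),(162,590)]]); print(S.round(4),S.mean(0).round(4))
print(tl((402,378),s["tool_pos"][2]-.109)-[.006,0,0])
E
```

```text
[[ 0.0119 -0.0125  0.1589]
 [ 0.0127  0.0094  0.159 ]
 [-0.0087  0.0099  0.159 ]
 [-0.0092 -0.0115  0.1589]] [ 0.0016 -0.0012  0.159 ]
[[ 0.0402 -0.0426  0.1589]
 [ 0.0433  0.0369  0.1592]
 [-0.0372  0.0407  0.159 ]
 [-0.0398 -0.0394  0.1587]] [ 0.0016 -0.0011  0.159 ]
[0.00340128 0.00039952 0.10902903]
```

Emit:
apply_moves([
  [[-0.002,-0.002,0.01,0,-0.001,0,1],[-0.002,-0.002,0.03,0,-0.001,0,1],[-0.002,-0.002,0.05,0,-0.001,0,1],[-0.002,-0.002,0.07,0,-0.001,0,1],[-0.002,-0.002,0.09,0,-0.001,0,1],[-0.002,-0.002,0.105,0,-0.001,0,1],[-0.002,-0.002,0.115,0,-0.001,0,1],[-0.002,-0.002,0.115,0,-0.001,0,1]],
])

```text
time: 18.58
tool_pos: [0.6512, -0.0548, 0.1249]
tcp_rot: [-0.543, -3.089, -0.006]
wrist_force: [-1.0, 0.4, -1.7]
width: 0.295
```

```bash
python3 - <<'E'
from h import *
s=st(); snap("wrist","w14"); snap("side","s14",(230,80,350,240),4)
E
```

```text
t 18.58 pos [ 0.6512 -0.0548  0.1249] z [-0.004  0.005 -1.   ] jaw 70.1 F [-1.   0.4 -1.7] M [0.04 0.03 0.01] w 0.295 q [-0.12  0.31  1.75  0.    1.09 -1.35]
```

View pics/s14.png

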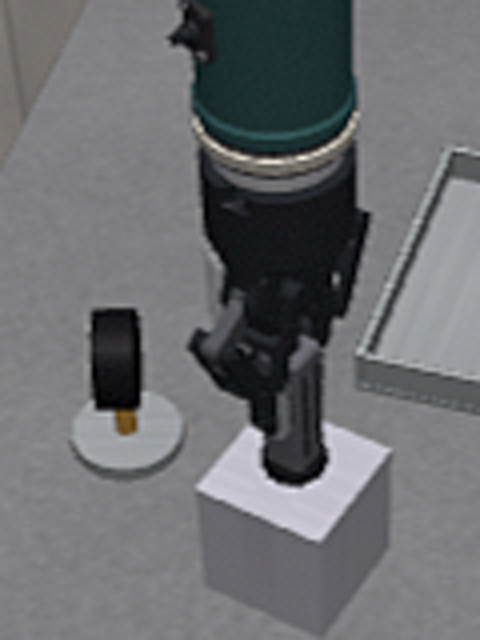

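Nearly seated. Pressing the last few mm, then releasing.

Emit:
apply_moves([
  [[0,0,0.001,0,0,0,1],[0,0,0.002,0,0,0,1],[0,0,0.003,0,0,0,1],[0,0,0.004,0,0,0,1],[0,0,0.005,0,0,0,1],[0,0,0.005,0,0,0,1],[0,0,0.005,0,0,0,1],[0,0,0.005,0,0,0,1]],
])

```text
time: 19.35
tool_pos: [0.6535, -0.0549, 0.1236]
tcp_rot: [0.544, 3.094, 0.007]
wrist_force: [-0.3, -0.2, -2.0]
width: 0.296
```

```bash
python3 - <<'E'
from h import *
s=st()
E
```

```text
t 19.35 pos [ 0.6535 -0.0549  0.1236] z [ 0.001  0.004 -1.   ] jaw 70.1 F [-0.3 -0.2 -2. ] M [ 0.01  0.   -0.01] w 0.296 q [-0.12  0.31  1.75  0.    1.08 -1.35]
```

Emit:
apply_moves([
  [[0,0,0.001,0,0,0,1],[0,0,0.002,0,0,0,1],[0,0,0.003,0,0,0,1],[0,0,0.003,0,0,0,1],[0,0,0.003,0,0,0,1],[0,0,0.003,0,0,0,1],[0,0,0.003,0,0,0,1],[0,0,0.003,0,0,0,1]],
])

```text
time: 20.02
tool_pos: [0.6538, -0.055, 0.1225]
tcp_rot: [0.543, 3.093, 0.007]
wrist_force: [-2.8, 0.8, 6.9]
width: 0.296
```

```bash
python3 - <<'E'
from h import *
s=st()
E
```

```text
t 20.02 pos [ 0.6538 -0.055   0.1225] z [ 0.002  0.004 -1.   ] jaw 70.1 F [-2.8  0.8  6.9] M [-0.02  0.57  0.01] w 0.296 q [-0.12  0.31  1.75  0.    1.08 -1.35]
```

Emit:
apply_moves([
  [[0,0,-0.001,0,0,0,-0.4],[0,0,-0.001,0,0,0,-0.4],[0,0,-0.001,0,0,0,-0.4],[0,0,-0.001,0,0,0,-0.4],[0,0,-0.001,0,0,0,-0.4],[0,0,-0.02,0,0,0,-0.4],[0,0,-0.05,0,0,0,-0.4],[0,0,-0.08,0,0,0,-0.4]],
])

```text
time: 20.68
tool_pos: [0.652, -0.0551, 0.1993]
tcp_rot: [-0.543, -3.09, -0.006]
wrist_force: [0.0, -0.2, 0.8]
width: 0.7
```

Emit:
apply_moves([
  [[0,0,-0.03,0,0,0,-0.4],[0,0,-0.06,0,0,0,-0.4],[0,0,-0.09,0,0,0,-0.4],[0,0,-0.1,0,0,0,-0.4],[0,0,-0.1,0,0,0,-0.4],[0,0,-0.1,0,0,0,-0.4],[0,0,-0.1,0,0,0,-0.4],[0,0,-0.1,0,0,0,-0.4]],
])

```text
time: 21.35
tool_pos: [0.6519, -0.0555, 0.2973]
tcp_rot: [-0.543, -3.09, -0.006]
wrist_force: [-0.2, 0.2, 0.2]
width: 0.699
```

```bash
python3 - <<'E'
from h import *
s=st(); im,_=snap("wrist","w15"); snap("side","s15"); snap("top","t15",(180,200,500,340),2.5)
E
```

```text
t 21.35 pos [ 0.6519 -0.0555  0.2973] z [-0.004  0.005 -1.   ] jaw 70.1 F [-0.2  0.2  0.2] M [0.02 0.02 0.02] w 0.699 q [-0.13  0.2   1.57  0.    1.38 -1.35]
```

View pics/w15.png

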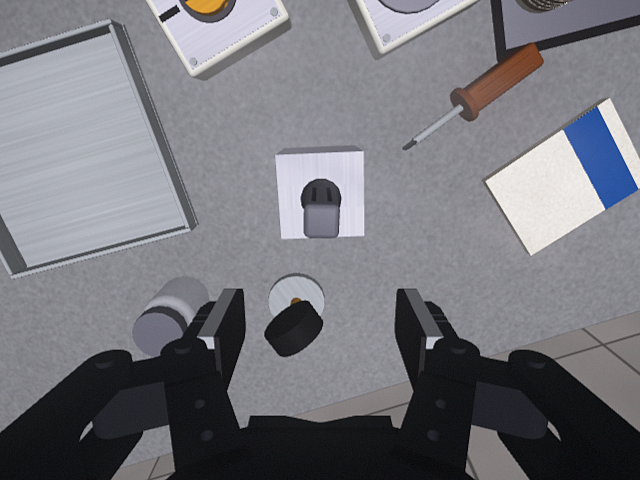

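View pics/s15.png

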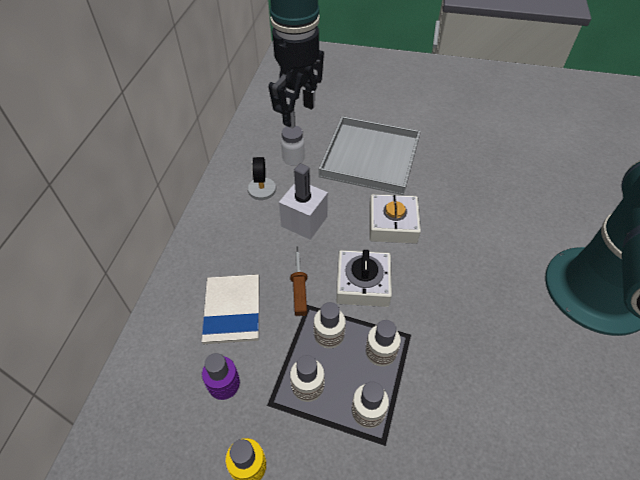

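View pics/t15.png

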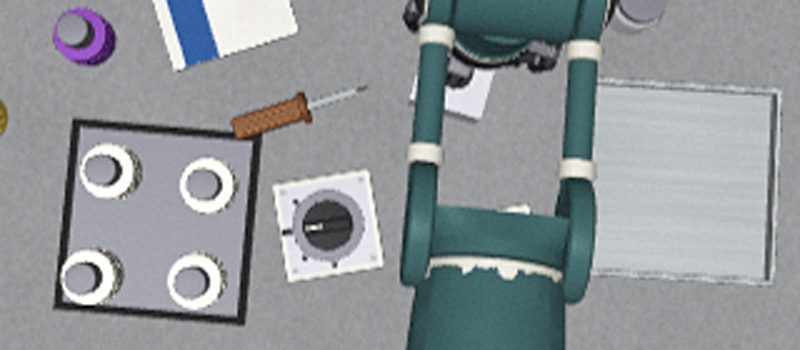

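```bash
python3 - <<'E'
from h import *
c=cam("top")
P=np.array([ray(c,u,.03) for u in [(413,232),(492,236),(489,313),(411,309)]]); print(P.round(3),P.mean(0).round(3))
s=st();print(local([.49,.2,.3],0,s))
E
```

```text
[[ 0.645 -0.201  0.03 ]
 [ 0.629 -0.423  0.03 ]
 [ 0.414 -0.405  0.03 ]
 [ 0.429 -0.189  0.03 ]] [ 0.529 -0.305  0.03 ]
t 21.5 pos [ 0.6525 -0.0555  0.2984] z [-0.002  0.004 -1.   ] jaw 70.1 F [-0.8  0.2 -0.2] M [-0.02 -0.04  0.07] w 0.7 q [-0.13  0.2   1.56  0.    1.38 -1.35]
(array([ 2.39835648e-01,  1.84873875e-01, -1.23298217e-04]), array([ 2.87112396e-04, -1.62924991e-03,  3.89281435e-01]))
```

Emit:
apply_moves([
  [[0.025,0.02,0,0,0,0.039,-0.4],[0.05,0.04,0,0,0,0.078,-0.4],[0.08,0.06,0,0,0,0.117,-0.4],[0.11,0.085,0,0,0,0.156,-0.4],[0.14,0.108,0,0,0,0.195,-0.4],[0.17,0.13,0,0,0,0.234,-0.4],[0.2,0.155,0,0,0,0.273,-0.4],[0.23,0.18,0,0,0,0.312,-0.4]],
])

```text
time: 22.17
tool_pos: [0.4986, 0.1905, 0.3008]
tcp_rot: [-1.928, -2.478, -0.005]
wrist_force: [0.1, -0.4, 0.3]
width: 0.7
```

Emit:
apply_moves([
  [[0.01,0,0,0,0,0.039,-0.4],[0.01,0,0,0,0,0.07,-0.4],[0.01,0,0,0,0,0.07,-0.4],[0.01,0,0,0,0,0.07,-0.4],[0.01,0,0,0,0,0.07,-0.4],[0.01,0,0,0,0,0.07,-0.4],[0.01,0,0,0,0,0.07,-0.4],[0.01,0,0,0,0,0.07,-0.4]],
])

```text
time: 22.83
tool_pos: [0.4977, 0.1986, 0.3013]
tcp_rot: [-2.182, -2.258, -0.006]
wrist_force: [-0.1, -0.4, 0.8]
width: 0.698
```

```bash
python3 - <<'E'
from h import *
s=st(); im,_=snap("wrist","w16")
E
```

```text
t 22.83 pos [0.4977 0.1986 0.3013] z [ 0.001  0.004 -1.   ] jaw 2.0 F [-0.1 -0.4  0.8] M [-0.02  0.01  0.01] w 0.698 q [ 0.33 -0.04  1.81  0.    1.37  0.3 ]
```

View pics/w16.png

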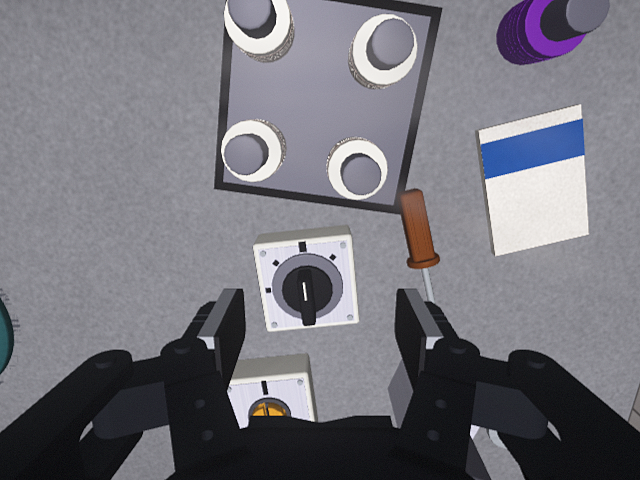

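Selector still lines up. Four cartridges on the mat, neck tops at about (249,8), (392,44), (246,154) and (361,174).

```bash
cat >> h.py <<'E'
def carts(im,c,zmax=None):
    hsv=cv2.cvtColor(im,cv2.COLOR_RGB2HSV); m=cv2.inRange(hsv,(0,0,205),(40,35,255))
    m=cv2.morphologyEx(m,cv2.MORPH_OPEN,np.ones((3,3))); out=[]
    for k in cv2.findContours(m,cv2.RETR_EXTERNAL,1)[0]:
        if 1200<cv2.contourArea(cv2.convexHull(k))<9000:
            (x,y),r=cv2.minEnclosingCircle(k); e=cv2.fitEllipse(cv2.convexHull(k)); out.append((e,ray(c,e[0],.06)))
    return out
E
python3 - <<'E'
from h import *
im=cv2.imread("pics/w16.png")[:,:,::-1]; c=cam("wrist")
for e,p in carts(im,c): print(np.round(e[0],1),np.round(e[1],1),p.round(4))
for u in [(392,44),(249,8),(246,154),(361,174)]: print(u,ray(c,u,.1).round(4))
E
```

```text
[363.8 315.2] [ 81.4 171.8] [0.5518 0.0628 0.06  ]
[289.4 287.8] [ 91.8 113.9] [0.4687 0.0931 0.06  ]
[433.6  91.7] [112.7 340. ] [0.6016 0.2985 0.06  ]
[536.9 205.5] [102.3 123.9] [0.72   0.1933 0.06  ]
[357.3 169.2] [57.9 60. ] [0.5344 0.2237 0.06  ]
[250.6 150.6] [58.4 61.7] [0.429  0.2382 0.06  ]
[530.9 123.2] [ 18.1 126.7] [0.6985 0.2734 0.06  ]
[384.3  48.7] [63.4 70.1] [0.5522 0.3337 0.06  ]
[256.8  19.7] [64.1 66.6] [0.4363 0.3533 0.06  ]
(392, 44) [0.5522 0.3309 0.1   ]
(249, 8) [0.4363 0.3529 0.1   ]
(246, 154) [0.4317 0.2385 0.1   ]
(361, 174) [0.5338 0.2245 0.1   ]
```

```bash
cat > g.py <<'E'
import sys; from h import *
a=[float(x) for x in sys.argv[1:]]; s=st(); S,r=local(a[:3],np.radians(a[3] if len(a)>3 else 0),s); print("shift",S.round(3),"turn",r.round(3))
E
python3 g.py .534 .224 .064
```

```text
t 22.88 pos [0.4977 0.1986 0.3014] z [ 0.001  0.004 -1.   ] jaw 2.0 F [-0.2 -0.  -0.2] M [-0.02  0.03  0.05] w 0.7 q [ 0.33 -0.04  1.81  0.    1.37  0.3 ]
shift [0.023 0.037 0.238] turn [ 0.    -0.001  0.011]
```

Emit:
apply_moves([
  [[0.015,0.02,0.025,0,-0.001,0.01,-0.4],[0.023,0.037,0.06,0,-0.001,0.01,-0.4],[0.023,0.037,0.1,0,-0.001,0.01,-0.4],[0.023,0.037,0.14,0,-0.001,0.01,-0.4],[0.023,0.037,0.17,0,-0.001,0.01,-0.4],[0.023,0.037,0.17,0,-0.001,0.01,-0.4],[0.023,0.037,0.17,0,-0.001,0.01,-0.4],[0.023,0.037,0.17,0,-0.001,0.01,-0.4]],
], force=40)

```text
time: 23.55
tool_pos: [0.5354, 0.2244, 0.1336]
tcp_rot: [2.217, 2.224, 0.006]
wrist_force: [0.1, -0.0, 0.6]
width: 0.699
```

```bash
python3 g.py .534 .224 .064; python3 - <<'E'
from h import *
snap("wrist","w17"); snap("side","s17",(220,240,440,450),3.5)
E
```

```text
t 23.55 pos [0.5354 0.2244 0.1336] z [ 0.004  0.002 -1.   ] jaw 0.2 F [ 0.1 -0.   0.6] M [ 0.02 -0.    0.06] w 0.699 q [0.35 0.16 1.91 0.   1.06 0.35]
shift [-0.001 -0.002  0.07 ] turn [ 0.001 -0.001  0.001]
```

View pics/w17.png

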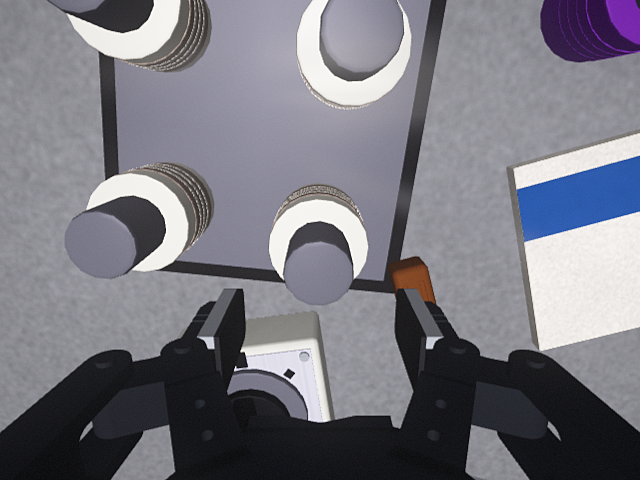

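```bash
python3 - <<'E'
from h import *
c=cam("wrist"); print(ray(c,(319,270),.1))
E
```

```text
[0.53595585 0.22504732 0.1       ]
```

Emit:
apply_moves([
  [[-0.001,-0.001,0.02,0,0,0,-0.4],[-0.001,-0.001,0.04,0,0,0,-0.4],[-0.001,-0.001,0.06,0,0,0,-0.4],[-0.001,-0.001,0.07,0,0,0,-0.4],[-0.001,-0.001,0.07,0,0,0,-0.4],[-0.001,-0.001,0.07,0,0,0,1],[-0.001,-0.001,0.07,0,0,0,1],[-0.001,-0.001,0.07,0,0,0,1]],
])

```text
time: 24.32
tool_pos: [0.5348, 0.2237, 0.0638]
tcp_rot: [2.216, 2.224, 0.008]
wrist_force: [-0.0, 0.1, 2.6]
width: 0.409
```

Emit:
apply_moves([
  [[0,0,0,0,0,0,1],[0,0,0,0,0,0,1],[0,0,0,0,0,0,1],[0,0,-0.01,0,0,0,1],[0,0,-0.03,0,0,0,1],[0,0,-0.06,0,0,0,1],[0,0,-0.1,0,0,0,1],[0,0,-0.14,0,0,0,1]],
])

```text
time: 24.98
tool_pos: [0.5308, 0.2223, 0.2014]
tcp_rot: [-2.217, -2.224, 0.004]
wrist_force: [1.4, 0.0, -4.1]
width: 0.413
```

```bash
python3 g.py .5753 -.3585 .21; python3 - <<'E'
from h import *
snap("wrist","w18")
E
```

```text
t 24.98 pos [0.5308 0.2223 0.2014] z [-0.003 -0.001 -1.   ] jaw 0.2 F [ 1.4  0.  -4.1] M [ 0.02 -0.11  0.04] w 0.413 q [0.35 0.1  1.85 0.   1.19 0.35]
shift [-0.581  0.043 -0.008] turn [-0.001  0.     0.001]
```

View pics/w18.png

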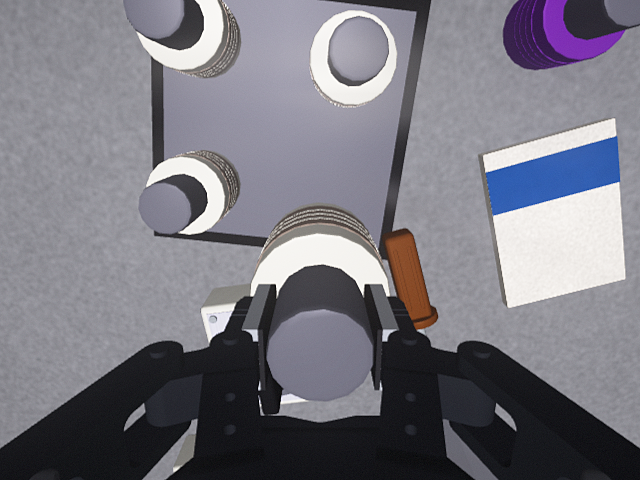

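Emit:
apply_moves([
  [[-0.02,0,-0.008,0,0,0,1],[-0.05,0,-0.008,0,0,0,1],[-0.09,0,-0.008,0,0,0,1],[-0.13,0,-0.008,0,0,0,1],[-0.17,0,-0.008,0,0,0,1],[-0.21,0,-0.008,0,0,0,1],[-0.25,0,-0.008,0,0,0,1],[-0.29,0,-0.008,0,0,0,1]],
])

```text
time: 25.7
tool_pos: [0.5327, -0.0687, 0.2091]
tcp_rot: [-2.217, -2.225, -0.002]
wrist_force: [0.3, 0.0, -3.4]
width: 0.406
```

Emit:
apply_moves([
  [[-0.04,0,0,0,0,0,1],[-0.08,0,0,0,0,0,1],[-0.12,0.01,0,0,0,0,1],[-0.16,0.02,0,0,0,0,1],[-0.2,0.03,0,0,0,0,1],[-0.24,0.04,0,0,0,0,1],[-0.27,0.043,0,0,0,0,1],[-0.29,0.043,0,0,0,0,1]],
])

```text
time: 26.37
tool_pos: [0.5774, -0.3601, 0.2084]
tcp_rot: [2.22, 2.223, 0.001]
wrist_force: [0.4, 1.0, -1.7]
width: 0.411
```

```bash
python3 g.py .5753 -.3585 .070;python3 - <<'E'
from h import *
snap("wrist","w19")
E
```

```text
t 26.37 pos [ 0.5774 -0.3601  0.2084] z [ 0.001  0.    -1.   ] jaw 0.1 F [ 0.4  1.  -1.7] M [-0.02 -0.05  0.03] w 0.411 q [-0.59  0.29  1.62  0.    1.24 -0.6 ]
shift [ 0.002 -0.002  0.138] turn [ 0. -0.  0.]
```

View pics/w19.png

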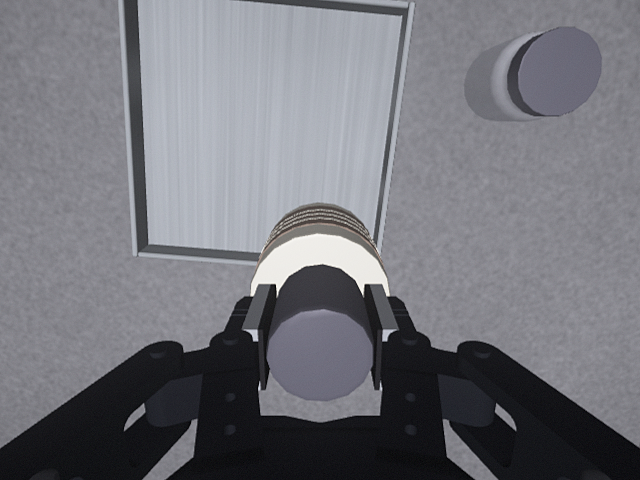

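```bash
python3 - <<'E'
from h import *
c=cam("wrist")
for u,z in [((135,256),.03),((412,4),.03),((125,2),.03),((148,245),.005),((403,10),.005),((258,263),.03)]: print(u,ray(c,u,z).round(3))
E
```

```text
(135, 256) [ 0.413 -0.409  0.03 ]
(412, 4) [ 0.645 -0.211  0.03 ]
(125, 2) [ 0.433 -0.21   0.03 ]
(148, 245) [ 0.414 -0.407  0.005]
(403, 10) [ 0.643 -0.209  0.005]
(258, 263) [ 0.522 -0.415  0.03 ]
```

Emit:
apply_moves([
  [[0.001,-0.002,0.02,0,0,0,1],[0.001,-0.002,0.05,0,0,0,1],[0.001,-0.002,0.08,0,0,0,1],[0.001,-0.002,0.11,0,0,0,1],[0.001,-0.002,0.125,0,0,0,1],[0.001,-0.002,0.133,0,0,0,1],[0.001,-0.002,0.138,0,0,0,1],[0.001,-0.002,0.138,0,0,0,1]],
])

```text
time: 27.08
tool_pos: [0.5759, -0.3555, 0.0711]
tcp_rot: [-2.218, -2.225, -0.002]
wrist_force: [-0.7, -0.2, -3.5]
width: 0.405
```

```bash
python3 g.py .5753 -.3585 .070
```

```text
t 27.08 pos [ 0.5759 -0.3555  0.0711] z [ 0.001  0.001 -1.   ] jaw 0.2 F [-0.7 -0.2 -3.5] M [ 0.04  0.04 -0.02] w 0.405 q [-0.59  0.4   1.74  0.    1.   -0.6 ]
shift [-0.003 -0.001  0.001] turn [ 0.    -0.     0.001]
```

Lower another 1.5 mm, open, raise and head back toward the mat.

Emit:
apply_moves([
  [[0,0,0.001,0,0,0,1],[0,0,0.002,0,0,0,1],[0,0,0.002,0,0,0,1],[0,0,0.002,0,0,0,-0.3],[0,0,0.002,0,0,0,-0.3],[0,0,0.002,0,0,0,-0.3],[0,0,-0.02,0,0,0,-0.3],[0,0,-0.06,0,0,0,-0.3]],
])

```text
time: 27.75
tool_pos: [0.572, -0.3534, 0.1258]
tcp_rot: [-2.21, -2.217, 0.001]
wrist_force: [-0.3, -0.3, 0.3]
width: 0.649
```

Emit:
apply_moves([
  [[0,0,-0.04,0,0,0,-0.4],[0,0,-0.08,0,0,0,-0.4],[0.04,-0.01,-0.1,0,0,0,-0.4],[0.08,-0.03,-0.1,0,0,0,-0.4],[0.12,-0.06,-0.1,0,0,0,-0.4],[0.16,-0.09,-0.1,0,0,0,-0.4],[0.2,-0.1,-0.1,0,0,0,-0.4],[0.24,-0.1,-0.1,0,0,0,-0.4]],
])

```text
time: 28.42
tool_pos: [0.4752, -0.1342, 0.2317]
tcp_rot: [2.219, 2.222, 0.002]
wrist_force: [1.4, -0.1, -0.7]
width: 0.701
```

```bash
python3 g.py .43 .2383 .14; python3 - <<'E'
from h import *
snap("side","s20"); 
E
```

```text
t 28.42 pos [ 0.4752 -0.1342  0.2317] z [ 0.002  0.    -1.   ] jaw 0.1 F [ 1.4 -0.1 -0.7] M [-0.03  0.02 -0.01] w 0.701 q [-0.33 -0.08  1.98  0.    1.24 -0.33]
shift [ 0.373 -0.045  0.092] turn [ 0.001 -0.     0.   ]
```

View pics/s20.png

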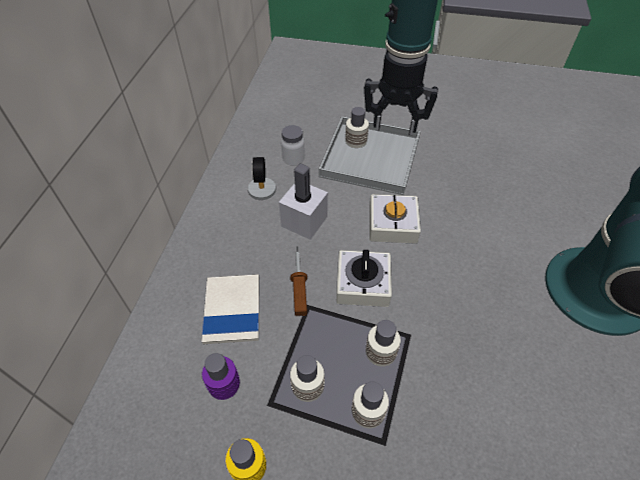

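First cartridge stands upright in the tray at (357,128). Next is B.

Emit:
apply_moves([
  [[0.04,-0.006,0,0,0,0,-0.4],[0.08,-0.012,0,0,0,0,-0.4],[0.12,-0.018,0,0,0,0,-0.4],[0.16,-0.024,0,0,0,0,-0.4],[0.2,-0.03,0,0,0,0,-0.4],[0.24,-0.036,0,0,0,0,-0.4],[0.28,-0.04,0,0,0,0,-0.4],[0.32,-0.045,0,0,0,0,-0.4]],
])

```text
time: 29.13
tool_pos: [0.4314, 0.1867, 0.2324]
tcp_rot: [2.217, 2.224, 0.006]
wrist_force: [0.8, -0.2, -0.5]
width: 0.697
```

Emit:
apply_moves([
  [[0.03,0,0.02,0,0,0,-0.4],[0.05,0,0.05,0,0,0,-0.4],[0.053,0,0.08,0,0,0,-0.4],[0.053,0,0.09,0,0,0,-0.4],[0.053,0,0.09,0,0,0,-0.4],[0.053,0,0.09,0,0,0,-0.4],[0.053,0,0.09,0,0,0,-0.4],[0.053,0,0.09,0,0,0,-0.4]],
])

```text
time: 29.8
tool_pos: [0.4332, 0.2378, 0.1438]
tcp_rot: [2.218, 2.222, 0.008]
wrist_force: [0.6, -0.5, -0.6]
width: 0.698
```

```bash
python3 - <<'E'
from h import *
im,c=snap("wrist","w21")
for e,p in carts(im,c): print(np.round(e[0],1),np.round(e[1],1),p.round(4))
E
python3 g.py .43 .2383 .064
```

```text
[482.8 466. ] [142.  388.7] [0.5564 0.0599 0.06  ]
[312.3 239. ] [90.2 94.9] [0.4288 0.2387 0.06  ]
[536.6  73.2] [101.2 120.2] [0.552  0.3342 0.06  ]
[325.1  27.7] [110.3 121.8] [0.4359 0.3562 0.06  ]
t 29.85 pos [0.4331 0.2378 0.1436] z [ 0.005  0.003 -1.   ] jaw 0.1 F [0.9 0.5 0.8] M [0.01 0.06 0.02] w 0.699 q [ 0.45 -0.01  2.08  0.    1.07  0.45]
shift [ 0.    -0.003  0.08 ] turn [ 0.002 -0.001  0.001]
```

View pics/w21.png

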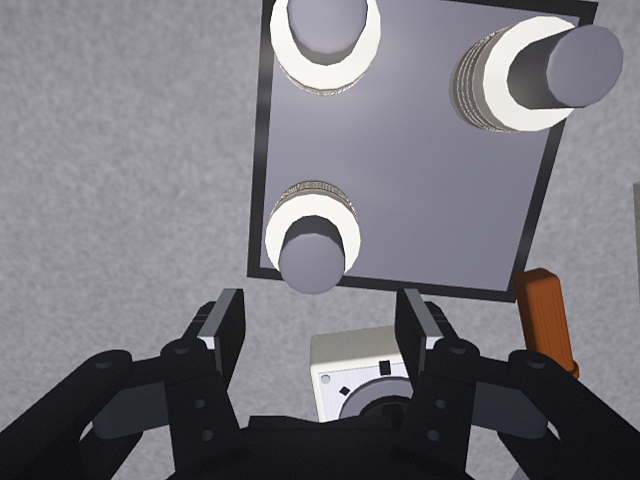

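Emit:
apply_moves([
  [[0,-0.003,0.02,0.001,-0.001,0,-0.4],[0,-0.003,0.04,0.001,-0.001,0,-0.4],[0,-0.003,0.06,0.001,-0.001,0,-0.4],[0,-0.003,0.075,0.001,-0.001,0,-0.4],[0,-0.003,0.08,0.001,-0.001,0,-0.4],[0,-0.003,0.08,0.001,-0.001,0,1],[0,-0.003,0.08,0.001,-0.001,0,1],[0,-0.003,0.08,0.001,-0.001,0,1]],
])

```text
time: 30.52
tool_pos: [0.4295, 0.2382, 0.0627]
tcp_rot: [2.218, 2.224, -0.001]
wrist_force: [0.6, 0.6, -3.9]
width: 0.408
```

Emit:
apply_moves([
  [[0,0,0,0,0,0,1],[0,0,0,0,0,0,1],[0,0,0,0,0,0,1],[0,0,-0.01,0,0,0,1],[0,0,-0.03,0,0,0,1],[0,0,-0.06,0,0,0,1],[0,0,-0.1,0,0,0,1],[0,0,-0.14,0,0,0,1]],
])

```text
time: 31.18
tool_pos: [0.4269, 0.2374, 0.2016]
tcp_rot: [-2.217, -2.224, 0.011]
wrist_force: [1.3, -0.1, -4.2]
width: 0.412
```

```bash
python3 g.py .4755 -.3513 .21
```

```text
t 31.18 pos [0.4269 0.2374 0.2016] z [-0.006 -0.004 -1.   ] jaw 0.2 F [ 1.3 -0.1 -4.2] M [ 0.14 -0.1  -0.03] w 0.412 q [ 0.46 -0.07  2.02 -0.    1.19  0.45]
shift [-0.589  0.047 -0.006] turn [-0.002  0.001  0.001]
```

Emit:
apply_moves([
  [[-0.02,0.005,-0.006,0,0,0,1],[-0.05,0.01,-0.008,0,0,0,1],[-0.09,0.02,-0.008,0,0,0,1],[-0.13,0.03,-0.008,0,0,0,1],[-0.17,0.035,-0.008,0,0,0,1],[-0.21,0.04,-0.008,0,0,0,1],[-0.25,0.045,-0.008,0,0,0,1],[-0.29,0.047,-0.008,0,0,0,1]],
])

```text
time: 31.85
tool_pos: [0.4762, -0.0534, 0.21]
tcp_rot: [2.218, 2.225, -0.004]
wrist_force: [0.6, -0.5, -4.6]
width: 0.412
```

Emit:
apply_moves([
  [[-0.04,0,0,0,0,0,1],[-0.08,0,0,0,0,0,1],[-0.12,0,0,0,0,0,1],[-0.16,0,0,0,0,0,1],[-0.2,0,0,0,0,0,1],[-0.24,0,0,0,0,0,1],[-0.28,0,0,0,0,0,1],[-0.298,0,0,0,0,0,1]],
])

```text
time: 32.52
tool_pos: [0.4767, -0.3541, 0.2105]
tcp_rot: [2.22, 2.221, -0.007]
wrist_force: [0.7, 0.4, -4.4]
width: 0.411
```

```bash
python3 g.py .4755 -.3513 .070;python3 - <<'E'
from h import *
snap("wrist","w22")
E
```

```text
t 32.52 pos [ 0.4767 -0.3541  0.2105] z [-0.002 -0.004 -1.   ] jaw 0.0 F [ 0.7  0.4 -4.4] M [ 0.04 -0.07  0.  ] w 0.411 q [-0.68  0.13  1.81 -0.01  1.21 -0.68]
shift [ 0.003 -0.001  0.141] turn [-0.001  0.001  0.   ]
```

View pics/w22.png

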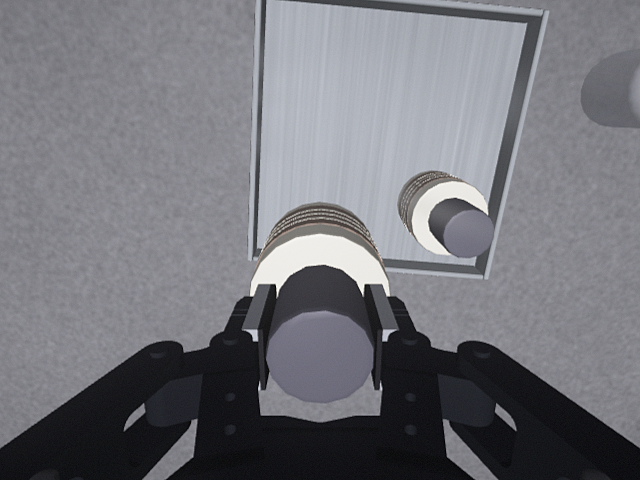

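Emit:
apply_moves([
  [[0.001,0,0.02,0,0.001,0,1],[0.001,0,0.05,0,0.001,0,1],[0.001,0,0.08,0,0.001,0,1],[0.001,0,0.11,0,0.001,0,1],[0.001,0,0.125,0,0.001,0,1],[0.001,0,0.135,0,0.001,0,1],[0.001,0,0.14,0,0.001,0,1],[0.001,0,0.14,0,0.001,0,1]],
])

```text
time: 33.23
tool_pos: [0.4769, -0.3481, 0.0698]
tcp_rot: [-2.215, -2.222, 0.001]
wrist_force: [0.2, 0.4, -4.7]
width: 0.414
```

```bash
python3 g.py .4755 -.3513 .070
```

```text
t 33.23 pos [ 0.4769 -0.3481  0.0698] z [-0.003  0.002 -1.   ] jaw 0.2 F [ 0.2  0.4 -4.7] M [ 0.05 -0.04  0.06] w 0.414 q [-0.67  0.26  1.93 -0.    0.96 -0.68]
shift [-0.003 -0.001 -0.   ] turn [-0.001 -0.001  0.001]
```

Emit:
apply_moves([
  [[0,0,0.001,0,0,0,1],[0,0,0.001,0,0,0,1],[0,0,0.001,0,0,0,1],[0,0,0.001,0,0,0,-0.3],[0,0,0.001,0,0,0,-0.3],[0,0,0.001,0,0,0,-0.3],[0,0,-0.02,0,0,0,-0.3],[0,0,-0.06,0,0,0,-0.3]],
])

```text
time: 33.9
tool_pos: [0.4741, -0.3464, 0.1263]
tcp_rot: [-2.209, -2.216, 0.003]
wrist_force: [0.4, 0.0, -0.2]
width: 0.654
```

Emit:
apply_moves([
  [[0,0,-0.04,0,0,0,-0.4],[0,0,-0.08,0,0,0,-0.4],[0.04,0,-0.09,0,0,0,-0.4],[0.08,0,-0.09,0,0,0,-0.4],[0.12,0,-0.09,0,0,0,-0.4],[0.16,0,-0.09,0,0,0,-0.4],[0.2,0,-0.09,0,0,0,-0.4],[0.24,0,-0.09,0,0,0,-0.4]],
])

```text
time: 34.57
tool_pos: [0.4769, -0.1075, 0.2219]
tcp_rot: [-2.219, -2.224, -0.001]
wrist_force: [1.3, 0.2, 0.1]
width: 0.704
```

```bash
python3 g.py .552 .333 .14; python3 - <<'E'
from h import *
snap("side","s23",(220,90,460,450),1.6); 
E
```

```text
t 34.57 pos [ 0.4769 -0.1075  0.2219] z [ 0.  0. -1.] jaw 0.1 F [1.3 0.2 0.1] M [-0.02 -0.09  0.02] w 0.704 q [-0.27 -0.09  2.    0.    1.23 -0.28]
shift [0.44  0.076 0.082] turn [ 0.    -0.     0.001]
```

View pics/s23.png

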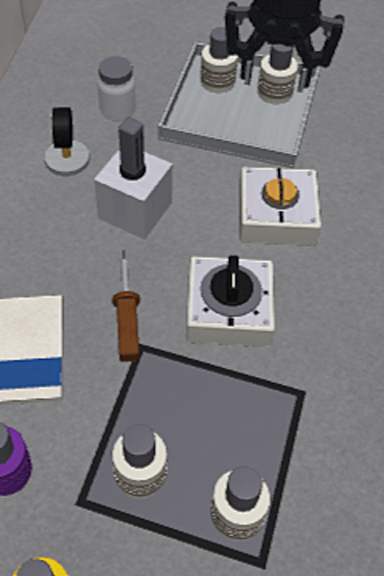

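Two are in. Next is C at (.552,.333).

Emit:
apply_moves([
  [[0.04,0,0,0,0,0,-0.4],[0.08,0,0,0,0,0,-0.4],[0.12,0.005,0,0,0,0,-0.4],[0.16,0.01,0,0,0,0,-0.4],[0.2,0.02,0,0,0,0,-0.4],[0.235,0.035,0,0,0,0,-0.4],[0.27,0.05,0,0,0,0,-0.4],[0.305,0.065,0,0,0,0,-0.4]],
])

```text
time: 35.28
tool_pos: [0.5417, 0.1981, 0.222]
tcp_rot: [-2.217, -2.225, -0.001]
wrist_force: [0.4, -0.5, 0.2]
width: 0.697
```

Emit:
apply_moves([
  [[0.04,0.005,0,0,0,0,-0.4],[0.08,0.01,0.01,0,0,0,-0.4],[0.11,0.011,0.03,0,0,0,-0.4],[0.13,0.011,0.05,0,0,0,-0.4],[0.135,0.011,0.08,0,0,0,-0.4],[0.135,0.011,0.08,0,0,0,-0.4],[0.135,0.011,0.08,0,0,0,-0.4],[0.135,0.011,0.08,0,0,0,-0.4]],
])

```text
time: 35.95
tool_pos: [0.5521, 0.3308, 0.1424]
tcp_rot: [-2.217, -2.224, -0.0]
wrist_force: [1.2, 0.2, 0.6]
width: 0.698
```

```bash
python3 - <<'E'
from h import *
im,c=snap("wrist","w24")
for e,p in carts(im,c): print(np.round(e[0],1),np.round(e[1],1),p.round(4))
E
python3 g.py .552 .333 .064
```

```text
[642.6 308.3] [55.2 91.4] [0.7613 0.2856 0.06  ]
[539.8 293.3] [ 22.  189.2] [0.6928 0.296  0.06  ]
[320.6 235.6] [91.7 95.7] [0.5523 0.3342 0.06  ]
[125.9 199.3] [ 90.7 104.9] [0.4364 0.3564 0.06  ]
t 36.0 pos [0.5528 0.3309 0.1434] z [ 0.001  0.002 -1.   ] jaw 0.1 F [0.2 0.3 0.8] M [-0.   -0.02 -0.02] w 0.699 q [0.5  0.27 1.76 0.   1.11 0.5 ]
shift [ 0.002 -0.001  0.079] turn [ 0.    -0.001  0.001]
```

View pics/w24.png

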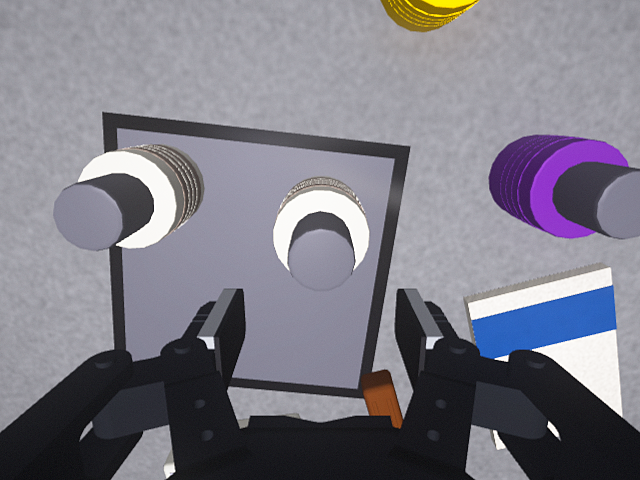

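Emit:
apply_moves([
  [[0.002,-0.001,0.02,0,0,0,-0.4],[0.002,-0.001,0.04,0,0,0,-0.4],[0.002,-0.001,0.06,0,0,0,-0.4],[0.002,-0.001,0.075,0,0,0,-0.4],[0.002,-0.001,0.079,0,0,0,-0.4],[0.002,-0.001,0.079,0,0,0,1],[0.002,-0.001,0.079,0,0,0,1],[0.002,-0.001,0.079,0,0,0,1]],
])

```text
time: 36.67
tool_pos: [0.5518, 0.3337, 0.0644]
tcp_rot: [-2.218, -2.224, -0.004]
wrist_force: [2.4, 0.3, 1.3]
width: 0.409
```

Emit:
apply_moves([
  [[0,0,0,0,0,0,1],[0,0,0,0,0,0,1],[0,0,0,0,0,0,1],[0,0,-0.01,0,0,0,1],[0,0,-0.03,0,0,0,1],[0,0,-0.06,0,0,0,1],[0,0,-0.1,0,0,0,1],[0,0,-0.14,0,0,0,1]],
])

```text
time: 37.33
tool_pos: [0.5485, 0.3325, 0.2017]
tcp_rot: [-2.215, -2.223, 0.008]
wrist_force: [1.0, 0.5, -2.8]
width: 0.411
```

```bash
python3 g.py .5824 -.2587 .21
```

```text
t 37.33 pos [0.5485 0.3325 0.2017] z [-0.006 -0.001 -1.   ] jaw 0.2 F [ 1.   0.5 -2.8] M [ 0.04 -0.01  0.03] w 0.411 q [0.51 0.22 1.71 0.   1.22 0.5 ]
shift [-0.591  0.032 -0.008] turn [-0.002  0.     0.001]
```

Emit:
apply_moves([
  [[-0.02,0,-0.01,0,0,0,1],[-0.05,-0.01,-0.015,0,0,0,1],[-0.09,-0.02,-0.015,0,0,0,1],[-0.13,-0.03,-0.015,0,0,0,1],[-0.17,-0.04,-0.015,0,0,0,1],[-0.21,-0.05,-0.015,0,0,0,1],[-0.25,-0.055,-0.015,0,0,0,1],[-0.29,-0.06,-0.015,0,0,0,1]],
])

```text
time: 38.0
tool_pos: [0.4896, 0.0417, 0.2168]
tcp_rot: [-2.215, -2.224, 0.002]
wrist_force: [0.1, -0.9, -2.6]
width: 0.406
```

Emit:
apply_moves([
  [[-0.04,0,0,0,0,0,1],[-0.08,0,0,0,0,0,1],[-0.12,0.005,0,0,0,0,1],[-0.16,0.015,0,0,0,0,1],[-0.195,0.03,0,0,0,0,1],[-0.23,0.045,0,0,0,0,1],[-0.265,0.062,0,0,0,0,1],[-0.3,0.08,0,0,0,0,1]],
])

```text
time: 38.67
tool_pos: [0.5719, -0.2581, 0.2162]
tcp_rot: [-2.216, -2.222, 0.001]
wrist_force: [0.2, 0.2, -2.5]
width: 0.412
```

```bash
python3 g.py .5824 -.2587 .070;python3 - <<'E'
from h import *
im,c=snap("wrist","w25")
E
```

```text
t 38.67 pos [ 0.5719 -0.2581  0.2162] z [-0.003  0.002 -1.   ] jaw 0.2 F [ 0.2  0.2 -2.5] M [ 0.02 -0.08 -0.03] w 0.412 q [-0.46  0.19  1.73  0.    1.23 -0.47]
shift [-0.001  0.011  0.146] turn [-0.001 -0.001  0.001]
```

View pics/w25.png

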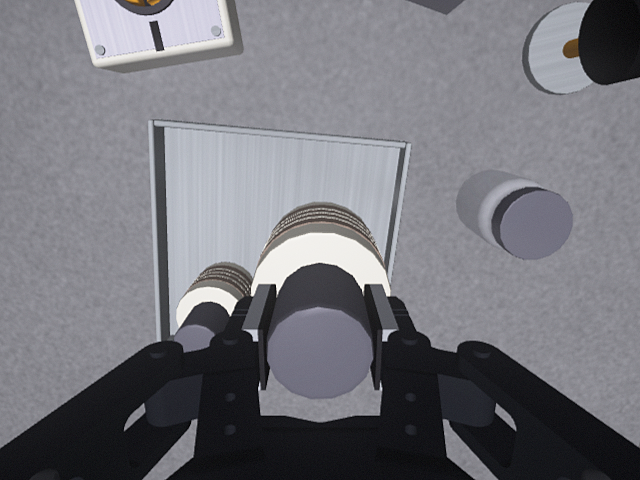

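```bash
python3 - <<'E'
from h import *
c=cam("wrist"); print(ray(c,(533,222),.09), [ray(c,u,.03).round(3) for u in [(150,121),(410,145)]])
E
```

```text
[ 0.72952542 -0.26549226  0.09      ] [array([ 0.437, -0.197,  0.03 ]), array([ 0.651, -0.216,  0.03 ])]
```

Emit:
apply_moves([
  [[-0.003,0.005,0.02,-0.001,-0.001,0,1],[-0.005,0.01,0.05,-0.001,-0.001,0,1],[-0.005,0.01,0.08,-0.001,-0.001,0,1],[-0.005,0.01,0.11,-0.001,-0.001,0,1],[-0.005,0.01,0.13,-0.001,-0.001,0,1],[-0.005,0.01,0.14,-0.001,-0.001,0,1],[-0.005,0.01,0.145,-0.001,-0.001,0,1],[-0.005,0.01,0.145,-0.001,-0.001,0,1]],
])

```text
time: 39.38
tool_pos: [0.5815, -0.2611, 0.0711]
tcp_rot: [2.217, 2.225, -0.002]
wrist_force: [-0.1, -0.5, -1.7]
width: 0.413
```

```bash
python3 g.py .582 -.262 .070
```

```text
t 39.38 pos [ 0.5815 -0.2611  0.0711] z [-0.    -0.001 -1.   ] jaw 0.2 F [-0.1 -0.5 -1.7] M [ 0.02 -0.02 -0.  ] w 0.413 q [-0.46  0.33  1.83 -0.    0.98 -0.46]
shift [-0.001  0.001  0.001] turn [-0.     0.     0.001]
```

Emit:
apply_moves([
  [[0,0,0.001,0,0,0,1],[0,0,0.002,0,0,0,1],[0,0,0.002,0,0,0,1],[0,0,0.002,0,0,0,-0.3],[0,0,0.002,0,0,0,-0.3],[0,0,0.002,0,0,0,-0.3],[0,0,-0.02,0,0,0,-0.3],[0,0,-0.06,0,0,0,-0.3]],
])

```text
time: 40.05
tool_pos: [0.578, -0.2595, 0.1265]
tcp_rot: [-2.212, -2.219, 0.007]
wrist_force: [0.7, 0.4, -0.7]
width: 0.65
```

Emit:
apply_moves([
  [[0,0,-0.04,0,0,0,-0.4],[0,0,-0.08,0,0,0,-0.4],[0.02,-0.04,-0.1,0,0,0,-0.4],[0.04,-0.075,-0.1,0,0,0,-0.4],[0.07,-0.105,-0.1,0,0,0,-0.4],[0.11,-0.12,-0.1,0,0,0,-0.4],[0.15,-0.13,-0.1,0,0,0,-0.4],[0.19,-0.14,-0.1,0,0,0,-0.4]],
])

```text
time: 40.72
tool_pos: [0.4415, -0.0761, 0.2316]
tcp_rot: [2.218, 2.22, 0.001]
wrist_force: [1.1, -0.2, -0.6]
width: 0.699
```

```bash
python3 g.py .436 .354 .14; python3 - <<'E'
from h import *
snap("side","s26",(220,90,460,450),1.6); 
E
```

```text
t 40.72 pos [ 0.4415 -0.0761  0.2316] z [ 0.003 -0.003 -1.   ] jaw 0.1 F [ 1.1 -0.2 -0.6] M [ 0.   -0.03  0.03] w 0.699 q [-0.22 -0.18  2.07 -0.    1.25 -0.23]
shift [ 0.43  -0.005  0.091] turn [0.001 0.001 0.   ]
```

View pics/s26.png

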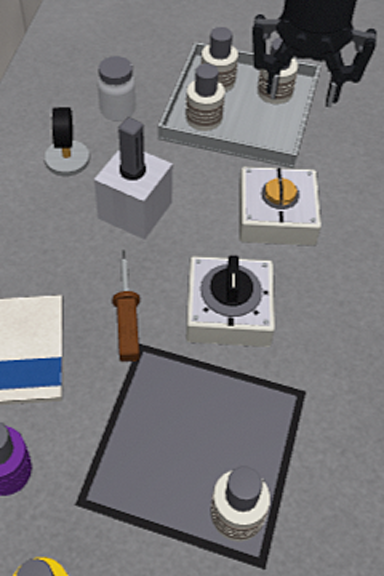

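Three are in. Last one is D.

Emit:
apply_moves([
  [[0.04,0,0,0,0,0,-0.4],[0.08,0,0,0,0,0,-0.4],[0.12,0,0,0,0,0,-0.4],[0.16,0,0,0,0,0,-0.4],[0.2,0,0,0,0,0,-0.4],[0.24,0,0,0,0,0,-0.4],[0.28,0,0,0,0,0,-0.4],[0.32,0,0,0,0,0,-0.4]],
])

```text
time: 41.43
tool_pos: [0.4416, 0.245, 0.231]
tcp_rot: [2.215, 2.223, 0.001]
wrist_force: [0.6, -0.9, -0.4]
width: 0.698
```

Emit:
apply_moves([
  [[0.04,0,0,0,0,0,-0.4],[0.08,-0.002,0.01,0,0,0,-0.4],[0.1,-0.005,0.04,0,0,0,-0.4],[0.11,-0.005,0.07,0,0,0,-0.4],[0.11,-0.005,0.09,0,0,0,-0.4],[0.11,-0.005,0.09,0,0,0,-0.4],[0.11,-0.005,0.09,0,0,0,-0.4],[0.11,-0.005,0.09,0,0,0,-0.4]],
])

```text
time: 42.1
tool_pos: [0.4375, 0.353, 0.1416]
tcp_rot: [2.216, 2.222, 0.002]
wrist_force: [-0.1, 0.2, 0.4]
width: 0.7
```

```bash
python3 - <<'E'
from h import *
im,c=snap("wrist","w27")
for e,p in carts(im,c): print(np.round(e[0],1),np.round(e[1],1),p.round(4))
E
python3 g.py .436 .355 .064
```

```text
[317.3 235.4] [91.4 95.9] [0.436  0.3567 0.06  ]
t 42.15 pos [0.438  0.3532 0.1423] z [ 0.004 -0.    -1.   ] jaw 0.1 F [0.7 0.  0.9] M [-0.01 -0.04  0.01] w 0.703 q [ 0.64  0.12  1.94 -0.    1.07  0.64]
shift [ 0.002 -0.002  0.078] turn [0.001 0.    0.001]
```

View pics/w27.png

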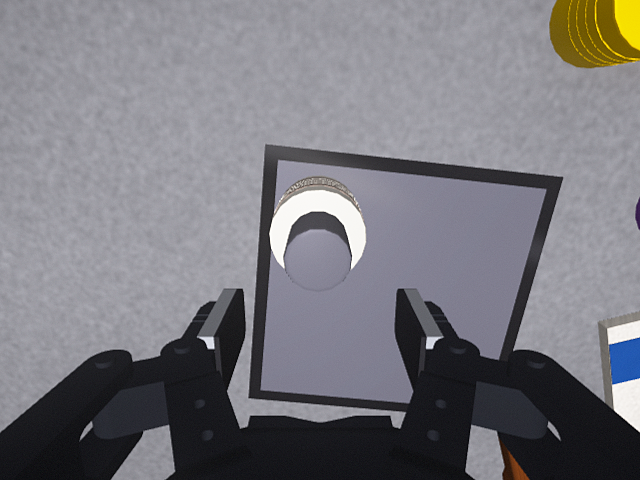

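Emit:
apply_moves([
  [[0.002,-0.002,0.02,0,0,0,-0.4],[0.002,-0.002,0.04,0,0,0,-0.4],[0.002,-0.002,0.06,0,0,0,-0.4],[0.002,-0.002,0.075,0,0,0,-0.4],[0.002,-0.002,0.078,0,0,0,-0.4],[0.002,-0.002,0.078,0,0,0,1],[0.002,-0.002,0.078,0,0,0,1],[0.002,-0.002,0.078,0,0,0,1]],
])

```text
time: 42.82
tool_pos: [0.4361, 0.3554, 0.0641]
tcp_rot: [2.216, 2.222, 0.005]
wrist_force: [0.4, 0.7, 0.9]
width: 0.416
```

Emit:
apply_moves([
  [[0,0,0,0,0,0,1],[0,0,0,0,0,0,1],[0,0,0,0,0,0,1],[0,0,-0.01,0,0,0,1],[0,0,-0.03,0,0,0,1],[0,0,-0.06,0,0,0,1],[0,0,-0.1,0,0,0,1],[0,0,-0.14,0,0,0,1]],
])

```text
time: 43.48
tool_pos: [0.4324, 0.3537, 0.2017]
tcp_rot: [2.217, 2.224, -0.009]
wrist_force: [1.1, 0.4, -3.0]
width: 0.413
```

```bash
python3 g.py .4827 -.254 .21
```

```text
t 43.48 pos [0.4324 0.3537 0.2017] z [-0.003 -0.005 -1.   ] jaw 0.2 F [ 1.1  0.4 -3. ] M [ 0.06 -0.07  0.01] w 0.413 q [ 0.64  0.07  1.89 -0.    1.19  0.64]
shift [-0.608  0.048 -0.005] turn [-0.001  0.002  0.001]
```

Emit:
apply_moves([
  [[-0.02,0.005,-0.01,0,0,0,1],[-0.05,0.01,-0.012,0,0,0,1],[-0.09,0.015,-0.012,0,0,0,1],[-0.13,0.02,-0.012,0,0,0,1],[-0.17,0.03,-0.012,0,0,0,1],[-0.21,0.035,-0.012,0,0,0,1],[-0.25,0.04,-0.012,0,0,0,1],[-0.29,0.046,-0.012,0,0,0,1]],
])

```text
time: 44.15
tool_pos: [0.48, 0.0633, 0.2145]
tcp_rot: [2.216, 2.225, -0.002]
wrist_force: [0.3, 0.1, -2.4]
width: 0.41
```

Emit:
apply_moves([
  [[-0.04,0,0,0,0,0,1],[-0.08,0,0,0,0,0,1],[-0.12,0,0,0,0,0,1],[-0.16,0,0,0,0,0,1],[-0.2,0,0,0,0,0,1],[-0.24,0,0,0,0,0,1],[-0.28,0,0,0,0,0,1],[-0.315,0,0,0,0,0,1]],
])

```text
time: 44.82
tool_pos: [0.4811, -0.2519, 0.2152]
tcp_rot: [2.218, 2.223, -0.002]
wrist_force: [0.1, 1.5, -2.0]
width: 0.411
```

```bash
python3 g.py .4827 -.256 .070;python3 - <<'E'
from h import *
im,c=snap("wrist","w28")
E
```

```text
t 44.82 pos [ 0.4811 -0.2519  0.2152] z [ 0.    -0.002 -1.   ] jaw 0.1 F [ 0.1  1.5 -2. ] M [-0.02 -0.    0.02] w 0.411 q [-0.53  0.02  1.91 -0.    1.21 -0.53]
shift [-0.004  0.002  0.145] turn [0.    0.001 0.001]
```

View pics/w28.png

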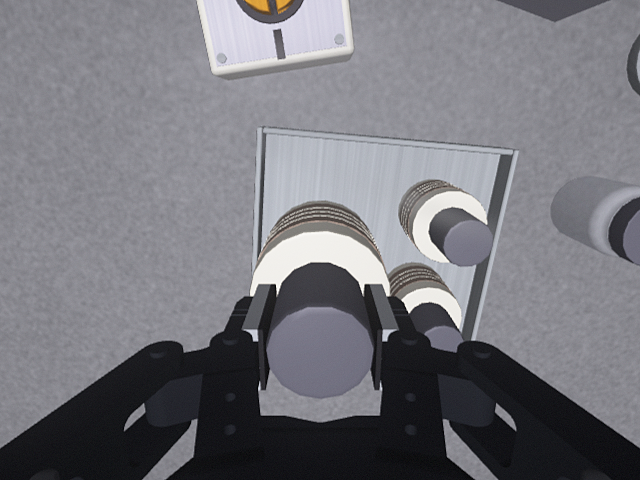

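Emit:
apply_moves([
  [[-0.002,0.001,0.02,0,0.001,0,1],[-0.002,0.001,0.05,0,0.001,0,1],[-0.002,0.001,0.08,0,0.001,0,1],[-0.002,0.001,0.11,0,0.001,0,1],[-0.002,0.001,0.13,0,0.001,0,1],[-0.002,0.001,0.14,0,0.001,0,1],[-0.002,0.001,0.144,0,0.001,0,1],[-0.002,0.001,0.144,0,0.001,0,1]],
])

```text
time: 45.53
tool_pos: [0.4828, -0.2517, 0.071]
tcp_rot: [-2.216, -2.224, -0.002]
wrist_force: [-0.3, 1.3, -2.9]
width: 0.412
```

```bash
python3 g.py .4827 -.256 .070
```

```text
t 45.53 pos [ 0.4828 -0.2517  0.071 ] z [-0.001  0.002 -1.   ] jaw 0.2 F [-0.3  1.3 -2.9] M [-0.06 -0.03  0.  ] w 0.412 q [-0.53  0.18  2.03  0.    0.94 -0.53]
shift [-0.004 -0.     0.001] turn [-0.    -0.001  0.001]
```

Emit:
apply_moves([
  [[0,0,0.001,0,0,0,1],[0,0,0.002,0,0,0,1],[0,0,0.002,0,0,0,1],[0,0,0.002,0,0,0,-0.3],[0,0,0.002,0,0,0,-0.3],[0,0,0.002,0,0,0,-0.3],[0,0,-0.02,0,0,0,-0.3],[0,0,-0.06,0,0,0,-0.3]],
])

```text
time: 46.2
tool_pos: [0.4796, -0.2502, 0.1272]
tcp_rot: [-2.211, -2.218, 0.002]
wrist_force: [0.8, 0.2, -0.7]
width: 0.655
```

Emit:
apply_moves([
  [[0,0,-0.04,0,0,0,-0.4],[0,0,-0.08,0,0,0,-0.4],[-0.03,0,-0.11,0,0,0,-0.4],[-0.06,0,-0.14,0,0,0,-0.4],[-0.09,0,-0.16,0,0,0,-0.4],[-0.12,0,-0.17,0,0,0,-0.4],[-0.15,0,-0.18,0,0,0,-0.4],[-0.17,0,-0.18,0,0,0,-0.4]],
])

```text
time: 46.87
tool_pos: [0.4844, -0.4261, 0.3152]
tcp_rot: [2.214, 2.219, 0.002]
wrist_force: [0.1, 0.9, 0.2]
width: 0.696
```

Emit:
apply_moves([
  [[-0.02,0,0,0,0,0,-0.4],[-0.03,0,0,0,0,0,-0.4],[-0.03,0,0,0,0,0,-0.4],[-0.03,0,0,0,0,0,-0.4],[-0.03,0,0,0,0,0,-0.4],[-0.03,0,0,0,0,0,-0.4],[-0.03,0,0,0,0,0,-0.4],[-0.03,0,0,0,0,0,-0.4]],
])

```text
time: 47.53
tool_pos: [0.484, -0.4516, 0.3115]
tcp_rot: [2.216, 2.226, 0.003]
wrist_force: [-0.7, 0.2, 0.7]
width: 0.704
```

```bash
python3 - <<'E'
from h import *
s=st()
im,c=snap("wrist","w29"); snap("side","s29",(220,90,460,310),3.3); snap("top","t29",(280,180,520,340),3.3)
for e,p in carts(im,c): print(np.round(e[0],1),np.round(e[1],1),p.round(4))
E
```

```text
t 47.53 pos [ 0.484  -0.4516  0.3115] z [ 0.002  0.001 -1.   ] jaw 0.2 F [-0.7  0.2  0.7] M [-0.01  0.04 -0.05] w 0.704 q [-0.79  0.2   1.53  0.    1.41 -0.79]
[313.5  84.5] [61.3 65.4] [ 0.4779 -0.3491  0.06  ]
[405.1  48.1] [62.1 68.9] [ 0.5635 -0.3168  0.06  ]
```

View pics/w29.png

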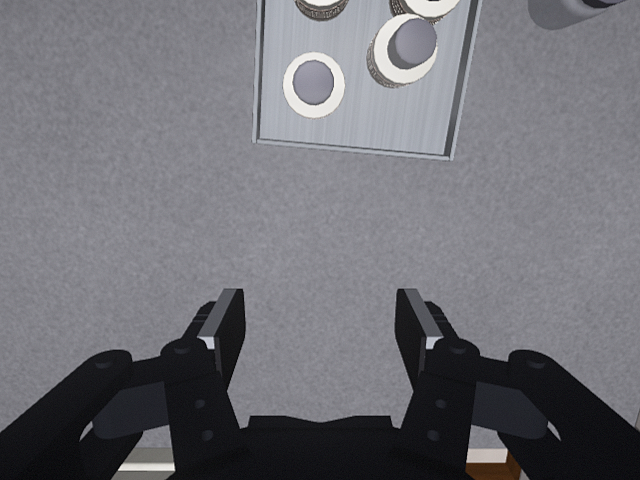

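View pics/s29.png

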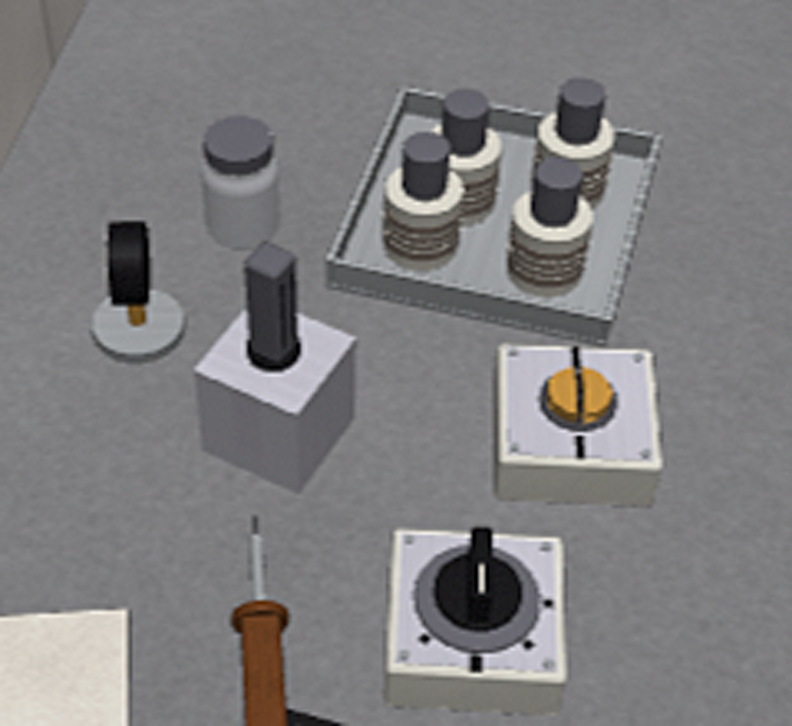

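View pics/t29.png

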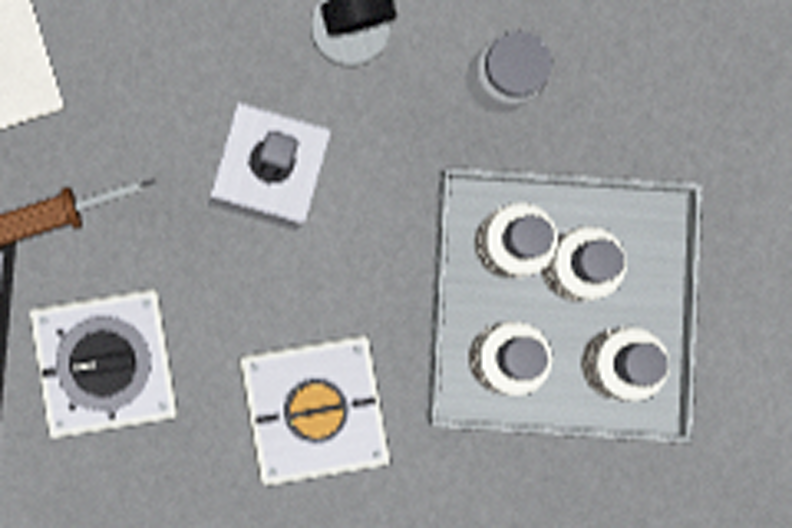

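All four are upright in the tray. One sits about 40 mm from where I put it, next to its neighbour, which fits the announced knock, and it is still well inside. Before handing in I'll measure the slot, selector and driver angles.

```bash
python3 - <<'E'
from h import *
im=cv2.imread("pics/w12.png"); cv2.imwrite("pics/w12z.png",cv2.resize(im[120:250,250:385],None,fx=5,fy=5,interpolation=cv2.INTER_CUBIC))
im=cv2.imread("pics/w16.png"); cv2.imwrite("pics/w16z.png",cv2.resize(im[230:335,250:360],None,fx=6,fy=6,interpolation=cv2.INTER_CUBIC))
t=read_camera("top")[:,:,::-1]; cv2.imwrite("pics/t30.png",cv2.resize(t[270:335,345:405],None,fx=9,fy=9,interpolation=cv2.INTER_CUBIC))
E
```

```text
(no output)
```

View pics/w12z.png

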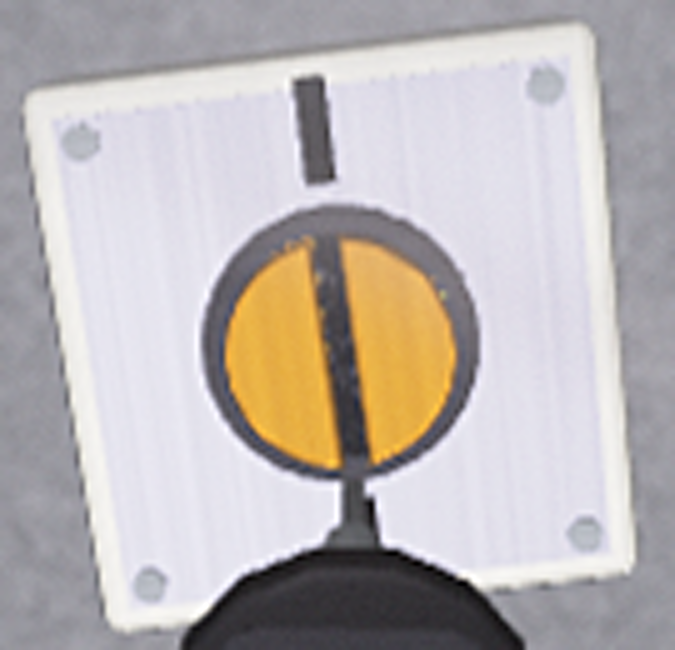

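View pics/w16z.png

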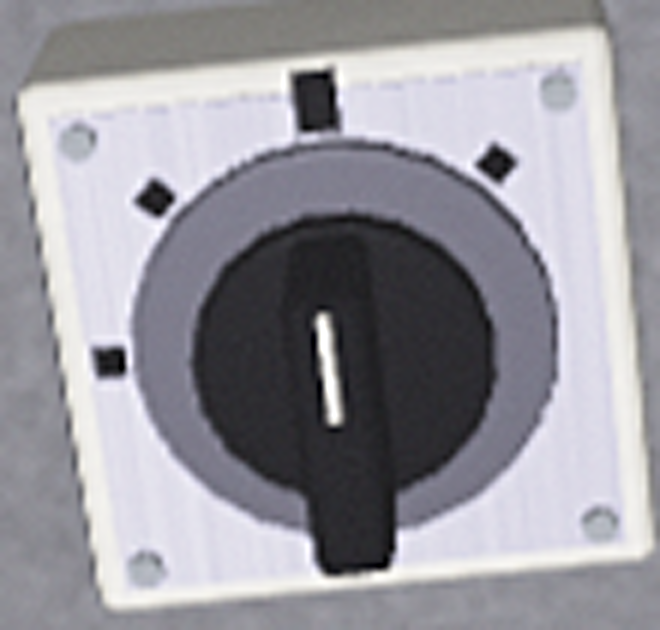

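View pics/t30.png

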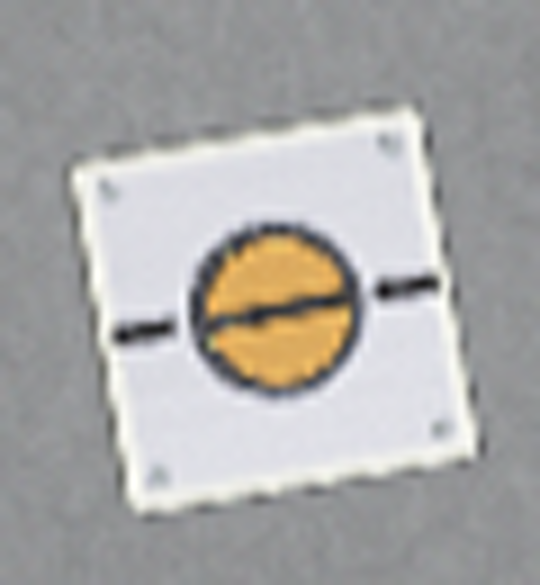

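Slot and bar marks agree to about 1° in the top view (10.4° against 9.5°). The pointer stands at the bar mark, and the driver handle top is within 1 px of where it was at the start. Handing in.

```bash
python3 - <<'E'
from workcell import bot, readout
print(bot.finish_job()); print(readout.read_state()["time"])
E
```

```text
the job is handed in; nothing more can be done
None
the job is handed in; nothing more can be done
```

The job is done and handed in at about 48 s of the 210 s allowed. No verdict was reported.

**What I did:**
1. Turned the selector about 81° clockwise to its bar mark.
2. Turned the slotted switch a quarter turn clockwise with the grey driver.
3. Put the driver back in its stand. I felt the collar make contact at 6.9 N, at the same height as when I first gripped it.
4. Stood all four cartridges in the tray.

**What the last checks showed:**
- **Selector:** the pointer stands at the bar mark by eye. The closest check was before the cartridges were moved, and the final pictures still show it there.
- **Switch:** the slot lines up with the bar marks within about 1°.
- **Driver:** it is upright, with its handle top within 1 px of where it was at the start.
- **Cartridges:** all four are upright inside the tray, and the gripper is clear of everything.

**What disagreed:**
- The first cartridge ended about 40 mm from where I put it, next to its neighbour. I put this down to the knock the task mentions, and left it because it was still upright and well inside the tray.
- Estimates of the tray centre from different views differed by up to 11 mm. I aimed the cartridges with about 25 mm to spare from the tray walls.
- The brown look-alike driver was standing in the first pictures and lying down by the first wrist picture. I did not go near it.

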